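# Hang the freshly oiled skillet on the utensil bar

## Robot

A 7-joint arm with a two-finger parallel gripper is mounted at the origin on a cart in front of the work surface, level with it; the furniture and walls round the work are solid. World frame = base frame: x ahead of the robot, y to its left, z up, the work surface at z = 0. Lengths are in mm, angles in rad, forces in N, time in s.
With the tool pointing down it reaches from about 425 to 875 mm from the base axis. Payload 8.4 kg.
Tool frame: the origin (TCP) lies midway between the tips of the shut fingers; the grasp point (between the pads) lies 19 mm behind it; z points along the fingers, y is the line along which they close (so a half turn about z gives the same grasp; the last joint's range is limited). The gripper opens to 85 mm and grips with 20 to 120 N. Pads are 22 mm wide; open, the fingers measure 114 mm over their backs; the gripper's body (76 mm by 85 mm) begins 54 mm behind the grasp point. The pads swing forward as they close: fully open they stand 13 mm farther back than shut.
Start: joints at [-1.216, 0.333, 0.04, 1.465, -0.013, 1.343, -0.059], TCP at [284.947, 584.183, 231.308] pointing down, gripper open.
Joint ranges: [-2.58, 2.58], [-0.38, 2.09], [-1.3, 1.39], [0.25, 2.4], [-1.5, 4.64], [0.08, 2.09], [-2.65, 2.65]. Speed limits (rad/s): [2.22, 2.22, 2.79, 2.79, 3.14, 3.14, 3.14].

## Interface

Orientations are given as a rotation vector (axis times angle).
In Python, from plant import read_state, grab_frame, sign_off gives the robot as it stands. The module is installed in compiled form; this text tells all that it offers.
- The arm moves only by the tool servo_tool, never from a script. Its argument "deltas" is a list of rows, each an object with "offset": the shift along the world's x, y, z as a fraction of full scale, a list of three; "twist": the turn, a rotation vector about the world's x, y, z as a fraction of full scale, a list of three. A call has exactly 8 rows; each row is the pose to reach, as a shift and turn from the pose commanded when the call began, turning the shorter way round; what a row does not reach only later rows make up. Full scale, the value 1, is 750 mm for a shift and pi rad for a turn. A row lasts 1/10 s, in which the tool goes at most 50 mm and 8.59 degrees, less where a joint would pass 70% of its speed; a pose out of reach is approached as far as the arm can. A call with a number of a shift or a turn outside -1 to 1 is refused whole. A call with a gripper value outside its range is refused whole. "grip" is the closure, from -1 (fully open) to 1 (shut), set as the call begins (left out, the last holds). The fingers move at their own pace and stop on an object; "newtons" is the grip in N (left out, the last holds). Time passes only in rows, so rows that repeat a pose let the fingers close, or fill a call up. It gives the time, the measured TCP pose, the force, the opening and the grip force at its end, in the units of the state.
- read_state(): the state, without advancing time (a new reading comes with each control period).
- grab_frame(name): name is "side" or "top"; returns a dict with "img" (480x640x3 uint8, blue, green, red), "fx", "fy", "cx", "cy" (pixels), "D" ([k1, k2, p1, p2, k3] as OpenCV has them; the pictures are not rectified), "origin" and "attitude" of the camera in the world. Camera axes: x right, y down, z forward; pixel columns grow to the right and rows downward; lengths in mm; the calibration is good to about 2 mm. A picture is of the moment at which its call begins. There is no depth.
- sign_off(): hands the job in; it is judged then, once.
The state is a dict: "t": time; "joints": joint angles; "joint_vel": joint speeds; "joint_torque": joint torques, N m; "tcp_pos": TCP position; "tool_rot": TCP orientation; "force": force on the tool from outside, world axes, zero at the start; "torque": the same for the moment, N m; "opening": finger opening in mm; "grip_force": force on a finger pad.
Only numpy, scipy, OpenCV 4.12 (cv2) and the standard library are available. Lean on these libraries where they do the work, as an engineer would, in place of code of your own. Each camera call takes 0.05 s, during which the arm holds its last target. There are 200 camera calls.

## Task

The small cast-iron skillet has just been oiled, so keep the gripper off it: take the swivel S-hook from the utensil bar, pass the tip of its lower half up through the hole in the skillet's handle from below, and lift the skillet with the hook. Then hang the hook with the skillet back over the bar between the posts and let go, so that the skillet hangs still. Feel your way in gently: do not force the hook, bang or drop the skillet, or move the mug, tumbler, timer or bowl.

Things in the scene. Friction and masses are not known exactly. Their poses are not given: they have to be found in the camera images.
- s_hook: Swivel S-hook of round 5 mm steel wire, 105 g, hanging on the bar; this is its upper half. Origin: centre of the upper bend (half circle, inside radius 9 mm, 28 mm wide, top 14 mm above the origin); z up. The mouth opens to +x: short free leg at +x, ending 18 mm below the origin; long leg at -x, straight to 36 mm below, then bent to the hook's axis x = y = 0.
- hook_grip (a point): Between the two legs of the upper half, level with its origin, where both can be pinched together along x (28 mm); the bar lies along y between the fingers. Squeezed off centre it may stay leaning by a few hundredths of a radian. Fingertips lower than 18 mm below the hook's origin would strike the bar when the hook is slid off it.
- hook_swivel (a point): Swivel barrel on the hook's axis, 8.6 mm thick, 54 to 66 mm below the hook's origin (this point 60 mm). It is stiff (yields at 0.05 N m, then stays put). It carries the lower half, which stands turned by up to 0.5 rad either way about z from straight; this angle is not measured: look, or feel for it.
- hook_bottom (a point): Lower half, a J of the same wire: shank down the axis, bend of 8.5 mm inside radius, tip standing up parallel to the shank 22 mm from the axis, towards the hook's -x when the swivel is straight. This point, on the axis, is level with the bend's underside, 97.5 mm below the hook's origin; inner bottom of the bend 5 mm higher, top of the tip 20 mm higher.
- skillet: Small dark cast-iron skillet, rim 130 mm, base 110 mm across, 34 mm high, 0.7 to 0.95 kg, standing on the worktop. Origin: centre of the underside; z up, +x along its flat handle, 5 mm thick, rising outwards at 0.07 rad, ending 140 mm from the origin in a flat tab 38 mm wide, 30 mm long. 2 to 3.5 N upwards at the hole tips it up.
- skillet_hole (a point): Centre of the round hanging hole in the skillet's handle, 127 mm from the skillet's origin along its +x, 38.5 mm above the worktop (the tab's underside 36 mm); hole 9.5 mm across, 13 mm from the end of the handle. Axes as the skillet's.
- skillet_rim (a point): Point on the skillet's rim opposite the handle, 65 mm from the origin along -x and 34 mm above the underside: the lowest point when it hangs by the hole.
- utensil_bar: Dark steel utensil bar: a base plate 100 x 340 x 6 mm with two upright 11 mm posts 300 mm apart carrying a round bar 12 mm thick along y. It does not move. Origin: centre of the underside of the base plate; y along the bar, z up, -x roughly towards the robot.
- bar_mid (a point): Middle of the bar's axis, 310 mm above the worktop.
- mug_blue: Pale mug with a handle, 101 mm high, a bystander. Origin: centre of its underside.
- tumbler: Clear glass tumbler, 80 mm across, 91 mm high, a bystander. Origin: centre of its underside.
- timer: White round kitchen timer, 68 mm across, 58 mm high, a bystander. Origin: centre of its underside.
- bowl: Small rice bowl with a green band, 115 mm across, 52 mm high, a bystander. Origin: centre of its underside.

How it is judged (in metres and radians):
On the way, in this order (a step that is already met when the one before it is completed fails the run):
1. the hook is held by the gripper and off the bar (contact force between s_hook and the fingers above 1 N and contact force between s_hook and utensil_bar below 0.1 N and distance of s_hook from where it was at the start of the episode above 0.05 m), for 0.2 s.
2. the skillet hangs from the held hook by its hole, clear of the worktop (contact force between s_hook and the fingers above 1 N and contact force between s_hook and skillet above 3 N and contact force between s_hook and utensil_bar below 0.1 N and height (world z) of skillet_rim above 0.012 m and angle between skillet's own x axis and vertical below 0.5 rad), for 0.2 s.
At the end, for the whole second after the job is handed in: The hook hangs over the bar between the posts (its upper bend within 12 mm of the bar's axis sideways), carries the skillet by its hole with the handle within 0.4 rad of upright and the rim at least 12 mm above the worktop, all at rest (skillet slower than 0.08 m/s) (contact force between s_hook and utensil_bar above 5 N and x of s_hook in the frame of utensil_bar between -0.012 and 0.012 m and y of s_hook in the frame of utensil_bar between -0.14 and 0.14 m and height (world z) of s_hook above 0.295 m and contact force between s_hook and skillet above 4 N and angle between skillet's own x axis and vertical below 0.4 rad and height (world z) of skillet_rim above 0.012 m and linear speed of skillet below 0.08 m/s); the robot touches nothing.
It fails at once if the gripper or arm touches the oiled skillet (contact force between skillet and the fingers above 0.5 N or contact force between skillet and the arm above 0.5 N).
It fails at once if the hook is forced against the skillet (more than 20 N; the skillet weighs 7 to 9 N) (contact force between s_hook and skillet above 20 N).
It fails at once if the hook is forced against the bar (more than 30 N) (contact force between s_hook and utensil_bar above 30 N).
It fails at once if the skillet is dropped or banged (more than 40 N on anything) (contact force between skillet and anything else above 40 N).
It fails at once if a bystander is shifted more than 20 mm (distance of any of mug_blue, tumbler, timer, bowl from where it was at the start of the episode above 0.02 m).
It also fails if it takes over 72 s, if anything falls off the work surface, if the arm or the gripper's body presses on something with over 40 N, if the wrist force passes 120 N, or if a joint passes its speed limit or range.

## Working session

There is one attempt and no reset: what is moved stays moved. The work goes in short steps, Python scripts to look and compute and a tool call to move; the robot and the scene stay as the last step left them, time stands still between calls to the robot, and variables do not carry over. Pictures are saved under pics/ and viewed, at most 10 in all, crops included, and the job is handed in when it is done.

Besides the shell and the picture viewer there is one more tool, called after "Call:" in YAML: its name, and indented under it one key for each argument. servo_tool: Moves the arm, as the interface text tells. Shift numbers are shares of 750 mm and turn numbers shares of pi rad, none past 1 either way. Its arguments: {"type":"object","properties":{"deltas":{"type":"array","items":{"type":"object","properties":{"offset":{"type":"array","items":{"type":"number","minimum":-1,"maximum":1}},"twist":{"type":"array","items":{"type":"number","minimum":-1,"maximum":1}}}}},"grip":{"type":"number"},"newtons":{"type":"number"}},"required":["deltas"]}

```bash
mkdir -p pics; cat > h.py <<'E'
import numpy as np, cv2
from scipy.spatial.transform import Rotation as R
from plant import read_state, grab_frame, sign_off
def Rm(f):
    a=np.array(f["attitude"],float)
    return a if a.shape==(3,3) else R.from_rotvec(a).as_matrix()
def K(f): return np.array([[f["fx"],0,f["cx"]],[0,f["fy"],f["cy"]],[0,0,1.]])
def ray(f,uv):
    p=cv2.undistortPoints(np.array([[uv]],float),K(f),np.array(f["D"],float))[0,0]
    d=Rm(f)@np.array([p[0],p[1],1]); return np.array(f["origin"],float),d/np.linalg.norm(d)
def onplane(f,uv,z=0,ax=2):
    o,d=ray(f,uv); return o+d*(z-o[ax])/d[ax]
def two(f,uv,g,uw):
    o,d=ray(f,uv);p,e=ray(g,uw)
    s=np.linalg.lstsq(np.array([d,-e]).T,p-o,rcond=None)[0]
    a,b=o+s[0]*d,p+s[1]*e; return (a+b)/2,np.linalg.norm(a-b)
def proj(f,P):
    M=Rm(f).T; t=-M@np.array(f["origin"],float)
    return cv2.projectPoints(np.array(P,float).reshape(-1,3),cv2.Rodrigues(M)[0],t,K(f),np.array(f["D"],float))[0][:,0]
E
python3 - <<'E'
from h import *
for n in("side","top"):
    f=grab_frame(n); cv2.imwrite(f"pics/{n}0.png",f["img"]); np.save(f"{n}0.npy",f,allow_pickle=True)
    print(n,f["fx"],f["cx"],f["cy"],f["origin"],f["attitude"],f["D"])
print(read_state())
E
```

```text
side 465.95951074863535 323.3105560741233 241.45839076030384 [568.00160926 591.66373313 957.59201556] [-0.0124863  -2.93648028  1.10381547] [-0.0746957  0.         0.         0.         0.       ]
top 579.0406610556577 325.1498075193975 242.63902957616642 [-319.5595548   309.78177825 1578.09820758] [-1.52467654  2.26318042 -0.71686196] [-0.02413252  0.          0.          0.          0.        ]
{'t': 0.1, 'joints': array([-1.21619764,  0.33382085,  0.03985993,  1.46619731, -0.01338755,
        1.34331539, -0.05848971]), 'joint_vel': array([-0.00078976, -0.00318604,  0.00010328, -0.00414678,  0.00111673,
       -0.00294724,  0.0015986 ]), 'joint_torque': array([ 4.93865446e-03, -6.60025692e+01,  1.37053527e+00, -4.06472325e+01,
        1.71059644e-02,  8.92925891e-03, -2.83928307e-05]), 'tcp_pos': array([284.7823887 , 583.82067508, 230.51548843]), 'tool_rot': array([-7.06657793e-01, -3.06084933e+00,  2.28917031e-03]), 'force': array([-0.45563292, -1.3106179 ,  0.88576762]), 'torque': array([-0.04523258,  0.04299474,  0.04965439]), 'grip_force': 0.0, 'opening': 85.51295977853555}
```

View pics/side0.png

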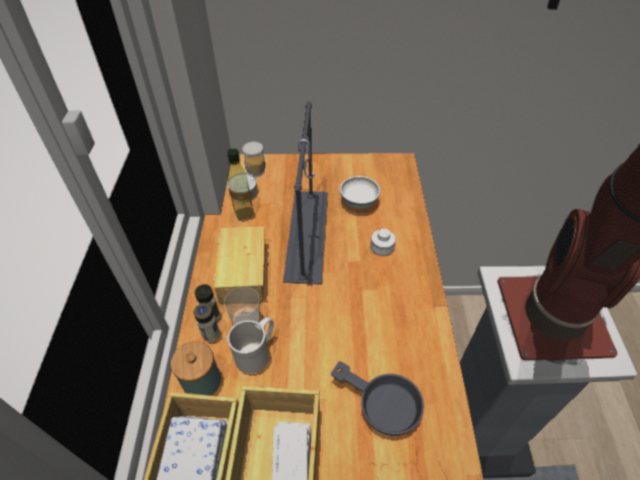

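View pics/top0.png

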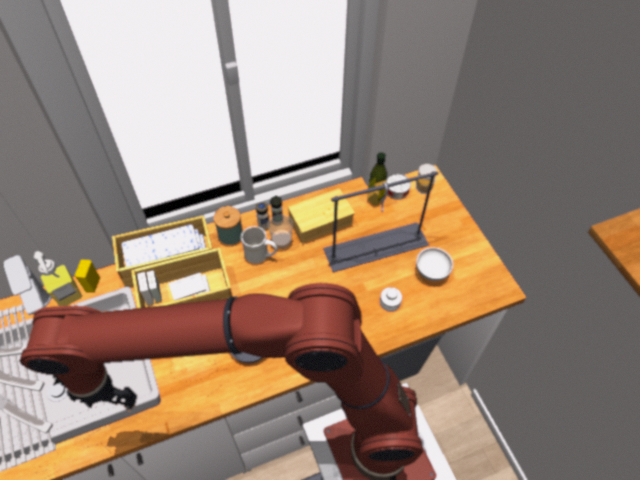

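The side view shows the bar from about (304,105) to (300,185), the hook near (304,145), the skillet at (392,405) with its tab at (342,372), the mug at (250,345), the tumbler at (243,305), the timer at (383,241) and the bowl at (360,192). The top view shows the bar from (335,195) to (435,178), the hook near (382,200), and the skillet partly hidden under the arm.

```bash
python3 - <<'E'
from h import *
s=np.load("side0.npy",allow_pickle=True).item();t=np.load("top0.npy",allow_pickle=True).item()
up=lambda im,x,y,w,h,k:cv2.resize(im[y:y+h,x:x+w],None,fx=k,fy=k,interpolation=cv2.INTER_CUBIC)
a=up(s["img"],270,90,80,100,5)   #400x500
b=up(t["img"],325,165,120,50,3.3333)
c=up(s["img"],325,350,100,90,4)  #400x360
d=np.zeros((600,800,3),np.uint8)
d[:500,:400]=a; d[:b.shape[0],400:400+b.shape[1]]=b; d[200:560,400:]=c
cv2.imwrite("pics/c1.png",d)
for n,uv,z in[("postbase near",(305,275),6),("postbase far",(311,190),6),("timer",(383,248),0),("bowl",(360,200),0),("mug",(252,362),0),("tumb",(243,322),0),("pan",(392,408),20),("tab",(342,370),38.5)]:
    print(n,onplane(s,uv,z).round())
print([ (onplane(s,u,310)).round() for u in [(300,182),(304,145),(309,105)]])
print([ (onplane(t,u,310)).round() for u in [(335,196),(382,188),(435,178)]])
E
```

```text
postbase near [ 607. -128.    6.]
postbase far [ 594. -447.    6.]
timer [ 398. -222.    0.]
bowl [ 449. -409.    0.]
mug [722. 111.   0.]
tumb [753.   7.   0.]
pan [422. 227.  20.]
tab [523. 150.  38.]
[array([ 609., -140.,  310.]), array([ 603., -266.,  310.]), array([ 594., -430.,  310.])]
[array([ 619., -127.,  310.]), array([ 596., -263.,  310.]), array([ 574., -422.,  310.])]
```

View pics/c1.png

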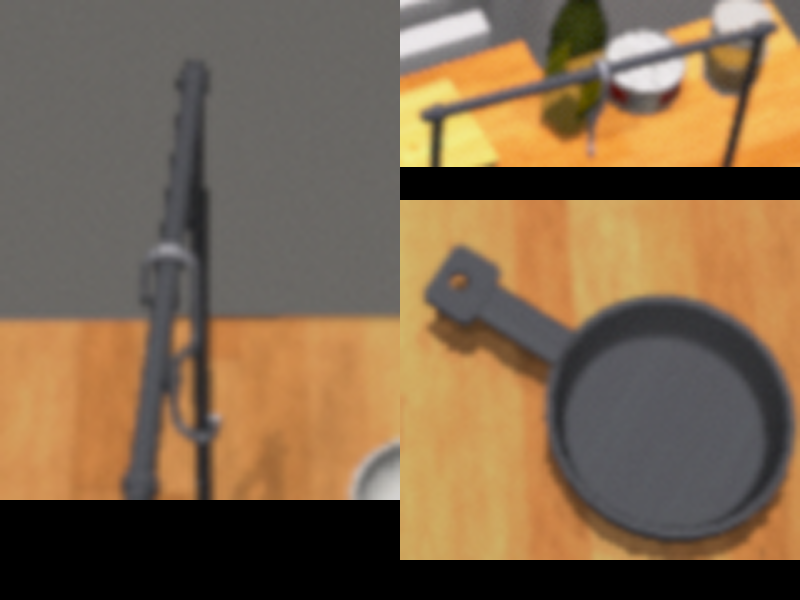

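The crop shows the hook's top at side px (304,139.5), its tip near (313,174), and in the top view the hook's top at (385.6,186) with the lower end at (382,210). The skillet hole is at side px (339.8,370.5) and its rim ellipse is centred at about (392.5,404.5).

```bash
python3 - <<'E'
from h import *
s=np.load("side0.npy",allow_pickle=True).item();t=np.load("top0.npy",allow_pickle=True).item()
for n,a,b in[("barnear",(297.3,187),(334.6,198)),("barfar",(309,103.5),(434.5,174)),("hooktop",(304,139.8),(385.6,185.5)),("tip",(313,174.3),(382,210))]:
    p,e=two(s,a,t,b); print(n,p.round(1),round(e,1))
print("hooktop@319",onplane(s,(304,139.8),319).round(1),onplane(t,(385.6,185.5),319).round(1))
# rim ellipse fit from dark mask
hsv=cv2.cvtColor(s["img"],cv2.COLOR_BGR2HSV); m=((hsv[...,1]<90)&(hsv[...,2]<110)).astype(np.uint8); m[:345]=0;m[445:]=0;m[:,:328]=0;m[:,435:]=0
c=max(cv2.findContours(m,0,1)[0],key=cv2.contourArea)[:,0]
q=np.array([onplane(s,u,34) for u in c.astype(float)])[:,:2]
h=onplane(s,(339.75,370.5),38.5); print("hole",h)
# circle fit to the rim side away from handle
d=np.linalg.norm(q-h[:2],axis=1); w=q[d>110]
from scipy.optimize import least_squares
r=least_squares(lambda v:np.hypot(*(w-v[:2]).T)-v[2],[422,227,65],loss="soft_l1").x; print("circle",r)
r2=least_squares(lambda v:np.hypot(*(w-v[:2]).T)-65,[422,227],loss="soft_l1").x; print(r2)
v=h[:2]-r[:2]; print("dist",np.hypot(*v),"yaw",np.degrees(np.arctan2(v[1],v[0])))
S=read_state(); print(R.from_rotvec(S["tool_rot"]).as_matrix().round(3),S["joints"].round(3))
E
```

```text
barnear [ 613.5 -123.4  310.1] 2.1
barfar [ 591.5 -430.7  310.6] 7.2
hooktop [ 601.4 -276.7  313.7] 5.7
tip [ 583.7 -266.   222.4] 1.2
hooktop@319 [ 603.  -273.3  319. ] [ 594.5 -272.1  319. ]
hole [527.88730213 150.92091512  38.5       ]
circle [424.47106602 222.18986671  63.05371001]
[426.4469595  220.84600037]
dist 125.59530784039285 yaw -34.572538601636836
[[-0.899  0.438 -0.001]
 [ 0.438  0.899 -0.001]
 [-0.    -0.001 -1.   ]] [-1.216  0.334  0.04   1.466 -0.013  1.343 -0.058]
```

The bar and hook heights (310 and about 314 mm) and the hole-to-centre distance (125.6 against 127 mm) agree with the given sizes. The hook sits near (602.7,-274) and the tip yaw is about 157°, so the swivel is turned about -0.33 rad.

Call:
servo_tool:
  deltas:
    - {"offset": [0.02, -0.05, 0.05], "twist": [0, 0, -0.018]}
    - {"offset": [0.04, -0.1, 0.1], "twist": [0, 0, -0.036]}
    - {"offset": [0.06, -0.15, 0.14], "twist": [0, 0, -0.054]}
    - {"offset": [0.08, -0.2, 0.17], "twist": [0, 0, -0.072]}
    - {"offset": [0.1, -0.26, 0.2], "twist": [0, 0, -0.09]}
    - {"offset": [0.12, -0.32, 0.22], "twist": [0, 0, -0.108]}
    - {"offset": [0.14, -0.38, 0.24], "twist": [0, 0, -0.126]}
    - {"offset": [0.16, -0.44, 0.26], "twist": [0, 0, -0.144]}
  grip: -1

```text
t: 0.9
tcp_pos: [402.6, 259.6, 424.3]
tool_rot: [-1.378, -2.823, 0.0]
force: [1.5, -0.4, 1.1]
opening: 85.3
grip_force: 0.0
```

Call:
servo_tool:
  deltas:
    - {"offset": [0.02, -0.06, 0], "twist": [0, 0, -0.02]}
    - {"offset": [0.04, -0.12, 0], "twist": [0, 0, -0.04]}
    - {"offset": [0.06, -0.18, 0], "twist": [0, 0, -0.06]}
    - {"offset": [0.08, -0.24, 0], "twist": [0, 0, -0.08]}
    - {"offset": [0.1, -0.3, 0], "twist": [0, 0, -0.1]}
    - {"offset": [0.12, -0.36, 0], "twist": [0, 0, -0.12]}
    - {"offset": [0.14, -0.42, 0], "twist": [0, 0, -0.14]}
    - {"offset": [0.16, -0.48, 0], "twist": [0, 0, -0.16]}

```text
t: 1.7
tcp_pos: [522.5, -100.2, 423.9]
tool_rot: [2.037, 2.392, 0.001]
force: [0.5, 0.5, 0.0]
opening: 85.4
grip_force: 0.0
```

```bash
cat >> h.py <<'E'
def yaw_y(S):
    M=R.from_rotvec(S["tool_rot"]).as_matrix(); return np.degrees(np.arctan2(M[1,1],M[0,1]))
def to(P,yaw=None):
    S=read_state(); d=np.array(P)-S["tcp_pos"]; print("t",round(S["t"],2),"tcp",S["tcp_pos"].round(1),"yaw_y",round(yaw_y(S),2),"z",R.from_rotvec(S["tool_rot"]).as_matrix()[:,2].round(3),"F",S["force"].round(2),"T",S["torque"].round(2))
    print("delta mm",d.round(1),"frac",(d/750).round(4),"twist",None if yaw is None else round((yaw-yaw_y(S))/180,4))
E
python3 -c "
from h import *
to([602.7,-274,400],-4.1)
t=grab_frame('top');s=grab_frame('side');cv2.imwrite('pics/t1.png',t['img']);print(read_state()['joints'].round(2))"
```

```text
t 1.7 tcp [ 522.5 -100.2  423.9] yaw_y 9.15 z [ 0.  0. -1.] F [0.54 0.55 0.02] T [ 0.06 -0.06 -0.03]
delta mm [  80.2 -173.8  -23.9] frac [ 0.1069 -0.2317 -0.0318] twist -0.0736
[-0.58  0.05  0.74  1.43 -0.03  1.67  0.3 ]
```

Call:
servo_tool:
  deltas:
    - {"offset": [0.02, -0.045, -0.005], "twist": [0, 0, -0.015]}
    - {"offset": [0.04, -0.09, -0.01], "twist": [0, 0, -0.03]}
    - {"offset": [0.06, -0.135, -0.015], "twist": [0, 0, -0.045]}
    - {"offset": [0.08, -0.18, -0.02], "twist": [0, 0, -0.06]}
    - {"offset": [0.1, -0.215, -0.03], "twist": [0, 0, -0.0744]}
    - {"offset": [0.1037, -0.2243, -0.035], "twist": [0, 0, -0.0744]}
    - {"offset": [0.1037, -0.2243, -0.035], "twist": [0, 0, -0.0744]}
    - {"offset": [0.1037, -0.2243, -0.035], "twist": [0, 0, -0.0744]}

```text
t: 2.6
tcp_pos: [600.2, -265.6, 397.7]
tool_rot: [-2.298, -2.141, -0.0]
force: [0.0, 1.0, 0.0]
opening: 85.4
grip_force: 0.0
```

Call:
servo_tool:
  deltas:
    - {"offset": [0, 0, -0.02]}
    - {"offset": [0, 0, -0.045]}
    - {"offset": [0, 0, -0.07]}
    - {"offset": [0, 0, -0.095]}
    - {"offset": [0, 0, -0.12]}
    - {"offset": [0, 0, -0.14]}
    - {"offset": [0, 0, -0.1467]}
    - {"offset": [0, 0, -0.1467]}

```text
validation failed for argument at $.de...
```

```bash
python3 - <<'E'
from h import *
to([602.7,-274,290],-4.1)
t=grab_frame('top');s=grab_frame('side')
up=lambda im,x,y,w,h,k:cv2.resize(im[y:y+h,x:x+w],None,fx=k,fy=k,interpolation=cv2.INTER_CUBIC)
d=np.hstack([up(s["img"],265,85,80,110,5),up(t["img"],340,130,80,110,5)]);cv2.imwrite('pics/g1.png',d)
E
```

```text
t 2.6 tcp [ 600.2 -265.6  397.7] yaw_y -4.04 z [-0.     0.001 -1.   ] F [0.02 0.96 0.01] T [-0.03  0.03  0.01]
delta mm [   2.5   -8.4 -107.7] frac [ 0.0034 -0.0112 -0.1436] twist -0.0003
```

View pics/g1.png

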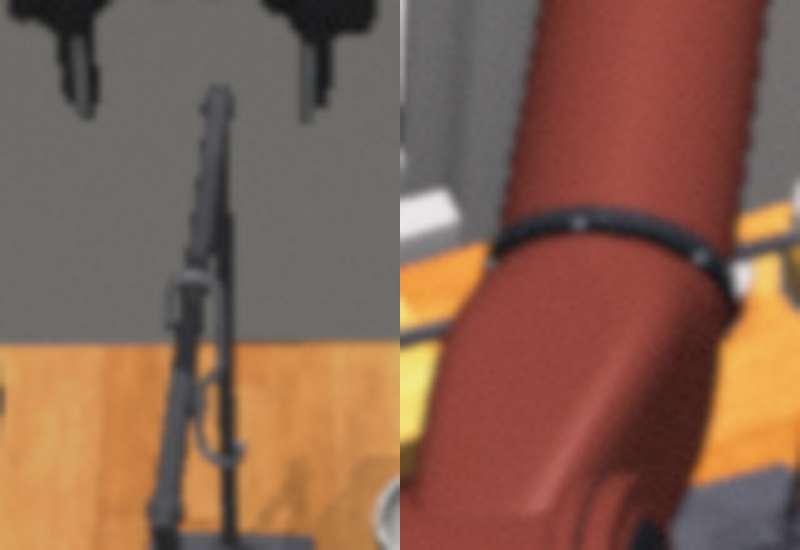

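The side crop shows both open fingers above the bar, straddling the hook in x. The top view is blocked by the arm.

Call:
servo_tool:
  deltas:
    - {"offset": [0.001, -0.004, -0.01], "twist": [0, 0, 0]}
    - {"offset": [0.0034, -0.008, -0.03], "twist": [0, 0, 0]}
    - {"offset": [0.0034, -0.0112, -0.055], "twist": [0, 0, 0]}
    - {"offset": [0.0034, -0.0112, -0.08], "twist": [0, 0, 0]}
    - {"offset": [0.0034, -0.0112, -0.105], "twist": [0, 0, 0]}
    - {"offset": [0.0034, -0.0112, -0.13], "twist": [0, 0, 0]}
    - {"offset": [0.0034, -0.0112, -0.1436], "twist": [0, 0, 0]}
    - {"offset": [0.0034, -0.0112, -0.1436], "twist": [0, 0, 0]}

```text
t: 3.5
tcp_pos: [602.2, -274.2, 287.8]
tool_rot: [-2.297, -2.139, 0.002]
force: [0.1, -0.8, 0.8]
opening: 85.1
grip_force: 0.0
```

```bash
python3 - <<'E'
from h import *
to([602.7,-274,290],-4.1)
s=grab_frame('side')
up=lambda im,x,y,w,h,k:cv2.resize(im[y:y+h,x:x+w],None,fx=k,fy=k,interpolation=cv2.INTER_CUBIC)
cv2.imwrite('pics/g2.png',up(s["img"],255,85,100,110,5))
E
```

```text
t 3.5 tcp [ 602.2 -274.2  287.8] yaw_y -4.09 z [-0.003  0.001 -1.   ] F [ 0.05 -0.84  0.75] T [ 0.    0.02 -0.03]
delta mm [0.5 0.2 2.2] frac [0.0007 0.0003 0.0029] twist -0.0
```

View pics/g2.png

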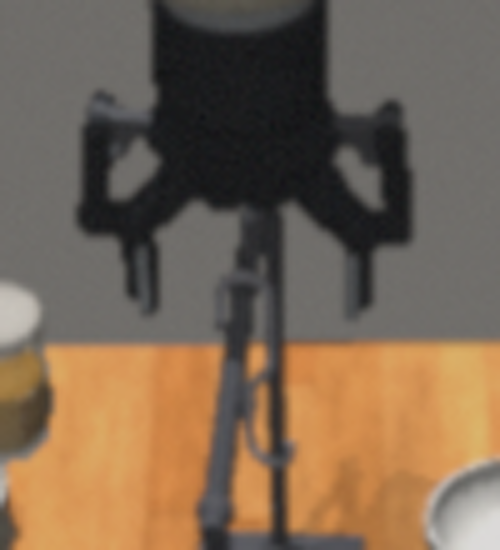

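The fingers straddle the hook: their tips are at crop (148,312) and (350,312), and the hook's legs at about (222,300) and (262,300). I'll compare these with projections.

```bash
python3 - <<'E'
from h import *
s=np.load("side0.npy",allow_pickle=True).item()
C=lambda P:((proj(s,P)-[255,85])*5).round(0).tolist()
u=np.array([.9975,-.0714,0]); o=np.array([602.2,-274.2,301])
print("tips pad faces",C([o+42.5*u,o-42.5*u,o]))
h=np.array([602.7,-274,307])
print("legs",C([h+11.5*u,h-11.5*u,h,h+[0,0,14]]), "free end",C([h+11.5*u-[0,0,18]]))
E
```

```text
tips pad faces [[156.0, 301.0], [340.0, 309.0], [248.0, 305.0]]
legs [[221.0, 294.0], [272.0, 296.0], [246.0, 295.0], [246.0, 269.0]] free end [[223.0, 325.0]]
```

Call:
servo_tool:
  deltas:
    - {"offset": [0.0018, 0, 0.003], "twist": [0, 0, 0]}
    - {"offset": [0.0018, 0, 0.003], "twist": [0, 0, 0]}
    - {"offset": [0.0018, 0, 0.003], "twist": [0, 0, 0]}
    - {"offset": [0.0018, 0, 0.003], "twist": [0, 0, 0]}
    - {"offset": [0.0018, 0, 0.003], "twist": [0, 0, 0]}
    - {"offset": [0.0018, 0, 0.003], "twist": [0, 0, 0]}
    - {"offset": [0.0018, 0, 0.003], "twist": [0, 0, 0]}
    - {"offset": [0.0018, 0, 0.003], "twist": [0, 0, 0]}
  grip: 1
  newtons: 30

```text
t: 4.35
tcp_pos: [604.4, -275.1, 292.5]
tool_rot: [2.299, 2.14, 0.001]
force: [2.1, -0.1, 4.3]
opening: 26.2
grip_force: 29.4
```

Call:
servo_tool:
  deltas:
    - {"offset": [0, 0, 0], "twist": [0, 0, 0]}
    - {"offset": [0, 0, 0], "twist": [0, 0, 0]}
    - {"offset": [0, 0, 0], "twist": [0, 0, 0]}
    - {"offset": [0, 0, 0], "twist": [0, 0, 0]}
    - {"offset": [0, 0, 0], "twist": [0, 0, 0]}
    - {"offset": [0, 0, 0], "twist": [0, 0, 0]}
    - {"offset": [0, 0, 0], "twist": [0, 0, 0]}
    - {"offset": [0, 0, 0], "twist": [0, 0, 0]}
  newtons: 70

```text
t: 5.15
tcp_pos: [604.5, -275.1, 292.7]
tool_rot: [2.299, 2.14, 0.001]
force: [2.1, -0.6, 6.7]
opening: 24.6
grip_force: 68.4
```

```bash
python3 - <<'E'
from h import *
to([602.7,-274,290],-4.1)
E
```

```text
t 5.15 tcp [ 604.5 -275.1  292.7] yaw_y -4.11 z [ 0.001 -0.    -1.   ] F [ 2.13 -0.59  6.73] T [-0.09 -0.31  0.05]
delta mm [-1.8  1.1 -2.7] frac [-0.0024  0.0015 -0.0036] twist 0.0
```

Call:
servo_tool:
  deltas:
    - {"offset": [0, 0, 0], "twist": [0, 0, 0]}
    - {"offset": [0, 0, 0], "twist": [0, 0, 0]}
    - {"offset": [0, 0, 0], "twist": [0, 0, 0]}
    - {"offset": [0, 0, 0], "twist": [0, 0, 0]}
    - {"offset": [-0.0012, 0, 0], "twist": [0, 0, 0]}
    - {"offset": [-0.0012, 0, -0.003], "twist": [0, 0, 0]}
    - {"offset": [-0.0012, 0, -0.005], "twist": [0, 0, 0]}
    - {"offset": [-0.0012, 0, -0.005], "twist": [0, 0, 0]}
  grip: -0.1

```text
t: 5.95
tcp_pos: [603.1, -274.8, 288.0]
tool_rot: [-2.299, -2.14, 0.0]
force: [-0.5, 0.6, 0.2]
opening: 46.9
grip_force: 0.0
```

```bash
python3 - <<'E'
from h import *
to([603.5,-274.6,287],-4.1); print(read_state()["opening"])
E
```

```text
t 5.95 tcp [ 603.1 -274.8  288. ] yaw_y -4.11 z [-0.  0. -1.] F [-0.5   0.56  0.17] T [-0.01  0.02  0.  ]
delta mm [ 0.4  0.2 -1. ] frac [ 0.0005  0.0003 -0.0013] twist 0.0001
46.908824023508224
```

Call:
servo_tool:
  deltas:
    - {"offset": [0, 0, -0.004], "twist": [0, 0, 0]}
    - {"offset": [0, 0, -0.004], "twist": [0, 0, 0]}
    - {"offset": [0, 0, -0.004], "twist": [0, 0, 0]}
    - {"offset": [0, 0, -0.004], "twist": [0, 0, 0]}
    - {"offset": [0, 0, -0.004], "twist": [0, 0, 0]}
    - {"offset": [0, 0, -0.004], "twist": [0, 0, 0]}
    - {"offset": [0, 0, -0.004], "twist": [0, 0, 0]}
    - {"offset": [0, 0, -0.004], "twist": [0, 0, 0]}
  grip: 1
  newtons: 30

```text
t: 6.75
tcp_pos: [603.2, -274.9, 285.4]
tool_rot: [-2.3, -2.14, 0.0]
force: [1.2, 0.9, -0.7]
opening: 26.6
grip_force: 29.5
```

```bash
python3 - <<'E'
from h import *
to([603.1,-274.8,285],-4.1); print(read_state()["opening"])
s=grab_frame('side')
up=lambda im,x,y,w,h,k:cv2.resize(im[y:y+h,x:x+w],None,fx=k,fy=k,interpolation=cv2.INTER_CUBIC)
cv2.imwrite('pics/g3.png',up(s["img"],255,85,100,110,5))
E
```

```text
t 6.75 tcp [ 603.2 -274.9  285.4] yaw_y -4.11 z [-0.  0. -1.] F [ 1.16  0.87 -0.72] T [ 0.02 -0.11 -0.02]
delta mm [-0.1  0.1 -0.4] frac [-0.0002  0.0002 -0.0005] twist 0.0001
26.593625464005708
```

View pics/g3.png

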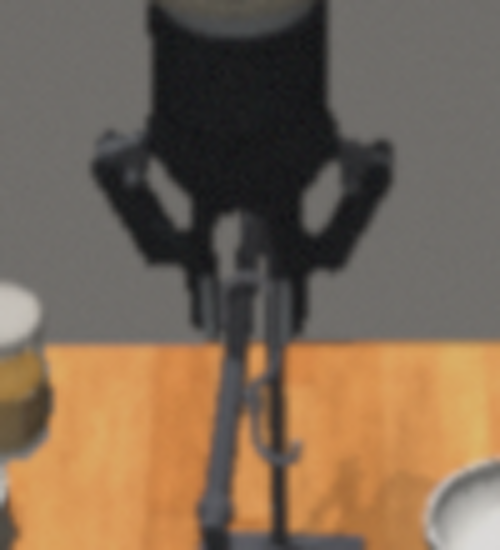

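The fingers now pinch both legs, with the tips near crop row 335, just below the free leg's end. Next I raise the grip force and lift 34 mm.

Call:
servo_tool:
  deltas:
    - {"offset": [0, 0, 0], "twist": [0, 0, 0]}
    - {"offset": [0, 0, 0], "twist": [0, 0, 0]}
    - {"offset": [0, 0, 0], "twist": [0, 0, 0]}
    - {"offset": [0, 0, 0], "twist": [0, 0, 0]}
    - {"offset": [0, 0, 0.002], "twist": [0, 0, 0]}
    - {"offset": [0, 0, 0.005], "twist": [0, 0, 0]}
    - {"offset": [0, 0, 0.009], "twist": [0, 0, 0]}
    - {"offset": [0, 0, 0.013], "twist": [0, 0, 0]}
  newtons: 70

```text
t: 7.6
tcp_pos: [603.2, -275.0, 295.4]
tool_rot: [2.3, 2.14, -0.0]
force: [-0.7, 0.4, -0.9]
opening: 25.4
grip_force: 68.7
```

Call:
servo_tool:
  deltas:
    - {"offset": [0, 0, 0.004], "twist": [0, 0, 0]}
    - {"offset": [0, 0, 0.009], "twist": [0, 0, 0]}
    - {"offset": [0, 0, 0.015], "twist": [0, 0, 0]}
    - {"offset": [0, 0, 0.021], "twist": [0, 0, 0]}
    - {"offset": [0, 0, 0.027], "twist": [0, 0, 0]}
    - {"offset": [0, 0, 0.032], "twist": [0, 0, 0]}
    - {"offset": [0, 0, 0.0323], "twist": [0, 0, 0]}
    - {"offset": [0, 0, 0.0323], "twist": [0, 0, 0]}

```text
t: 8.4
tcp_pos: [603.3, -275.0, 319.4]
tool_rot: [2.3, 2.14, 0.0]
force: [0.1, 0.6, -0.5]
opening: 25.1
grip_force: 68.7
```

```bash
python3 - <<'E'
from h import *
to([603.1,-274.8,319],-4.1); print(read_state()["opening"])
s=grab_frame('side')
up=lambda im,x,y,w,h,k:cv2.resize(im[y:y+h,x:x+w],None,fx=k,fy=k,interpolation=cv2.INTER_CUBIC)
cv2.imwrite('pics/g4.png',up(s["img"],255,85,100,110,5))
E
```

```text
t 8.4 tcp [ 603.3 -275.   319.4] yaw_y -4.11 z [ 0.  0. -1.] F [ 0.06  0.59 -0.55] T [ 0.01 -0.    0.01]
delta mm [-0.2  0.2 -0.4] frac [-0.0002  0.0002 -0.0005] twist 0.0001
25.14109010850823
```

View pics/g4.png

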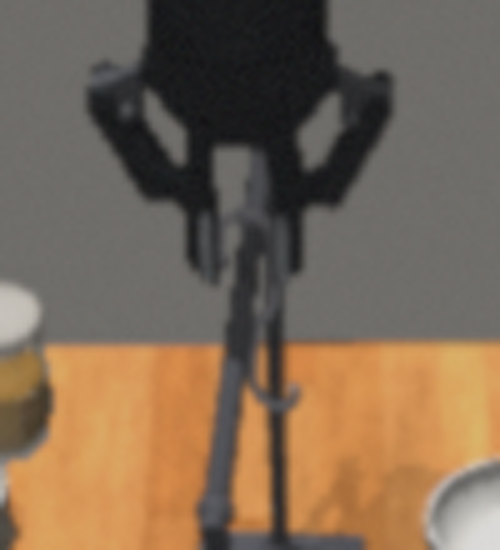

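The hook rose with the gripper (tip from row 455 to 390) and the fingertips clear the bar top. Next I slide towards the robot.

Call:
servo_tool:
  deltas:
    - {"offset": [-0.005, 0.0003, 0.001], "twist": [0, 0, 0]}
    - {"offset": [-0.012, 0.0008, 0.001], "twist": [0, 0, 0]}
    - {"offset": [-0.02, 0.0014, 0.001], "twist": [0, 0, 0]}
    - {"offset": [-0.03, 0.002, 0.001], "twist": [0, 0, 0]}
    - {"offset": [-0.045, 0.003, 0.001], "twist": [0, 0, 0]}
    - {"offset": [-0.065, 0.005, 0.001], "twist": [0, 0, 0]}
    - {"offset": [-0.085, 0.006, 0.001], "twist": [0, 0, 0]}
    - {"offset": [-0.1, 0.007, 0.001], "twist": [0, 0, 0]}

```text
t: 9.25
tcp_pos: [526.6, -270.0, 320.2]
tool_rot: [-2.3, -2.139, -0.001]
force: [0.3, 0.2, -0.0]
opening: 25.2
grip_force: 68.8
```

```bash
python3 - <<'E'
from h import *
to([528,-270,319],-4.1); print(read_state()["opening"])
t=grab_frame('top');s=grab_frame('side')
P=[[530,-270,y] for y in (334,237,250)];print(proj(s,P).round(0).tolist(),proj(t,P).round(0).tolist())
up=lambda im,x,y,w,h,k:cv2.resize(im[y:y+h,x:x+w],None,fx=k,fy=k,interpolation=cv2.INTER_CUBIC)
c=proj(s,P)[2].astype(int);e=proj(t,P)[2].astype(int)
print(c-[33,42],e-[33,42])
cv2.imwrite('pics/g5.png',np.hstack([up(s["img"],c[0]-33,c[1]-42,66,84,6),up(t["img"],e[0]-33,e[1]-42,66,84,6)]))
np.save("s5.npy",s,allow_pickle=True);np.save("t5.npy",t,allow_pickle=True)
E
```

```text
t 9.25 tcp [ 526.6 -270.   320.2] yaw_y -4.15 z [ 0.     0.001 -1.   ] F [ 0.32  0.2  -0.05] T [ 0.05 -0.01  0.02]
delta mm [ 1.4 -0.  -1.2] frac [ 0.0018 -0.0001 -0.0016] twist 0.0003
25.210160630639656
[[336.0, 135.0], [336.0, 169.0], [336.0, 164.0]] [[396.0, 199.0], [392.0, 220.0], [392.0, 217.0]]
[302 122] [359 175]
```

View pics/g5.png

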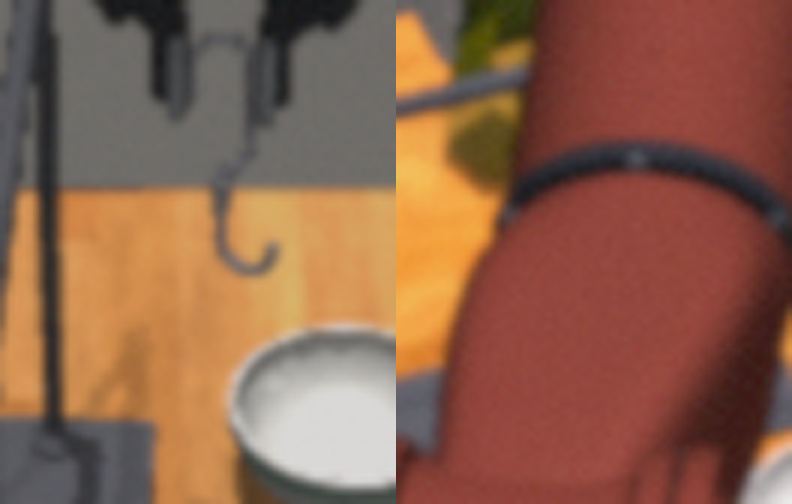

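The crop shows the hook held centrally (top at side px (339,127.8), legs at crop x 195 and 248), the shank at about (338.7,157.8), and the tip at (347.3,163). It is nearly upright.

```bash
python3 - <<'E'
from h import *
s=np.load("s5.npy",allow_pickle=True).item()
px=lambda x,y:(302+x/6,122+y/6)
T=np.array([526.6,-270.]);z0=320.2+21.6
top=onplane(s,px(222,36),z0+12); print("top",top)
b=onplane(s,px(250,270),z0-97); print("bend bottom",b)
tip=onplane(s,px(272,246),z0-79); print("tip",tip)
sh=onplane(s,px(219,215),z0-75); print("shank @-75 ",sh, onplane(s,px(219,205),z0-72))
for a in(top,):
    for q,r in((tip,1),(b,.5)):
        d=(q-a)[:2]; print(d,np.hypot(*d),np.degrees(np.arctan2(d[1],d[0])))
# given axis from top, columns only
for yaw in(125,135,145,155,165):
    u=np.array([np.cos(np.radians(yaw)),np.sin(np.radians(yaw)),0]); A=np.array([top[0],top[1],0])
    print(yaw,[((proj(s,[A+22*k*u+[0,0,z0-h]])[0]-[302,122])*6).round().tolist() for k,h in((1,79.5),(.5,95),(0,75))])
E
```

```text
top [ 524.84758953 -268.68268423  353.8       ]
bend bottom [ 511.02070186 -266.49672616  244.8       ]
tip [ 503.35023055 -259.24546006  262.8       ]
shank @-75  [ 523.61167979 -273.43598291  266.8       ] [ 523.61174596 -275.87045498  269.8       ]
[-21.49735898   9.43722417] 23.4775987524329 156.29878583941354
[-13.82688766   2.18595807] 13.998615470871126 171.01619368595067
125 [[250.0, 261.0], [232.0, 277.0], [216.0, 223.0]]
135 [[257.0, 257.0], [235.0, 275.0], [216.0, 223.0]]
145 [[263.0, 252.0], [238.0, 273.0], [216.0, 223.0]]
155 [[268.0, 247.0], [241.0, 270.0], [216.0, 223.0]]
165 [[271.0, 241.0], [242.0, 267.0], [216.0, 223.0]]
```

Call:
servo_tool:
  deltas:
    - {"offset": [-0.01, 0.02, 0], "twist": [0, 0, -0.01]}
    - {"offset": [-0.01, 0.06, 0], "twist": [0, 0, -0.02]}
    - {"offset": [-0.01, 0.11, 0], "twist": [0, 0, -0.03]}
    - {"offset": [-0.005, 0.16, 0], "twist": [0, 0, -0.04]}
    - {"offset": [0, 0.21, 0], "twist": [0, 0, -0.05]}
    - {"offset": [0.01, 0.26, -0.01], "twist": [0, 0, -0.0644]}
    - {"offset": [0.02, 0.31, -0.03], "twist": [0, 0, -0.0644]}
    - {"offset": [0.03, 0.36, -0.05], "twist": [0, 0, -0.0644]}

```text
t: 10.15
tcp_pos: [551.3, 2.3, 282.5]
tool_rot: [2.504, 1.898, 0.002]
force: [0.4, -0.6, -1.0]
opening: 25.2
grip_force: 68.9
```

Call:
servo_tool:
  deltas:
    - {"offset": [0.01, 0.04, -0.02], "twist": [0, 0, 0]}
    - {"offset": [0.02, 0.08, -0.04], "twist": [0, 0, 0]}
    - {"offset": [0.025, 0.12, -0.07], "twist": [0, 0, 0]}
    - {"offset": [0.0287, 0.15, -0.1], "twist": [0, 0, 0]}
    - {"offset": [0.0287, 0.1613, -0.13], "twist": [0, 0, 0]}
    - {"offset": [0.0287, 0.1613, -0.15], "twist": [0, 0, 0]}
    - {"offset": [0.0287, 0.1613, -0.16], "twist": [0, 0, 0]}
    - {"offset": [0.0287, 0.1613, -0.16], "twist": [0, 0, 0]}

```text
t: 10.95
tcp_pos: [572.1, 120.1, 162.1]
tool_rot: [2.505, 1.895, -0.002]
force: [-0.3, 0.3, -1.3]
opening: 25.7
grip_force: 68.9
```

```bash
python3 - <<'E'
from h import *
to([570.7,121.4,83],-15.7); print(read_state()["opening"])
E
```

```text
t 10.95 tcp [572.1 120.1 162.1] yaw_y -15.79 z [-0.001 -0.001 -1.   ] F [-0.33  0.33 -1.32] T [-0.01 -0.05 -0.03]
delta mm [ -1.4   1.3 -79.1] frac [-0.0018  0.0018 -0.1054] twist 0.0005
25.721074845137423
```

Call:
servo_tool:
  deltas:
    - {"offset": [0, 0, -0.02], "twist": [0, 0, 0]}
    - {"offset": [0, 0, -0.04], "twist": [0, 0, 0]}
    - {"offset": [0, 0, -0.06], "twist": [0, 0, 0]}
    - {"offset": [0, 0, -0.08], "twist": [0, 0, 0]}
    - {"offset": [0, 0, -0.095], "twist": [0, 0, 0]}
    - {"offset": [0, 0, -0.1054], "twist": [0, 0, 0]}
    - {"offset": [0, 0, -0.1054], "twist": [0, 0, 0]}
    - {"offset": [0, 0, -0.1054], "twist": [0, 0, 0]}

```text
t: 11.75
tcp_pos: [572.5, 121.2, 83.7]
tool_rot: [2.504, 1.897, 0.0]
force: [-0.1, 0.6, -0.7]
opening: 25.2
grip_force: 68.9
```

```bash
python3 - <<'E'
from h import *
to([570.7,121.4,83],-15.7); print(read_state()["opening"])
s=grab_frame('side');t=grab_frame('top');np.save("s6.npy",s,allow_pickle=True)
print(proj(s,[[527.9,150.9,38.5],[570.7,121.4,10]]).round(1).tolist())
up=lambda im,x,y,w,h,k:cv2.resize(im[y:y+h,x:x+w],None,fx=k,fy=k,interpolation=cv2.INTER_CUBIC)
cv2.imwrite('pics/g6.png',up(s["img"],290,320,80,60,10))
E
```

```text
t 11.75 tcp [572.5 121.2  83.7] yaw_y -15.71 z [ 0. -0. -1.] F [-0.09  0.61 -0.66] T [-0.05  0.03  0.  ]
delta mm [-1.8  0.2 -0.7] frac [-0.0024  0.0003 -0.001 ] twist 0.0001
25.226109252006466
[[339.7, 370.5], [319.6, 364.0]]
```

View pics/g6.png

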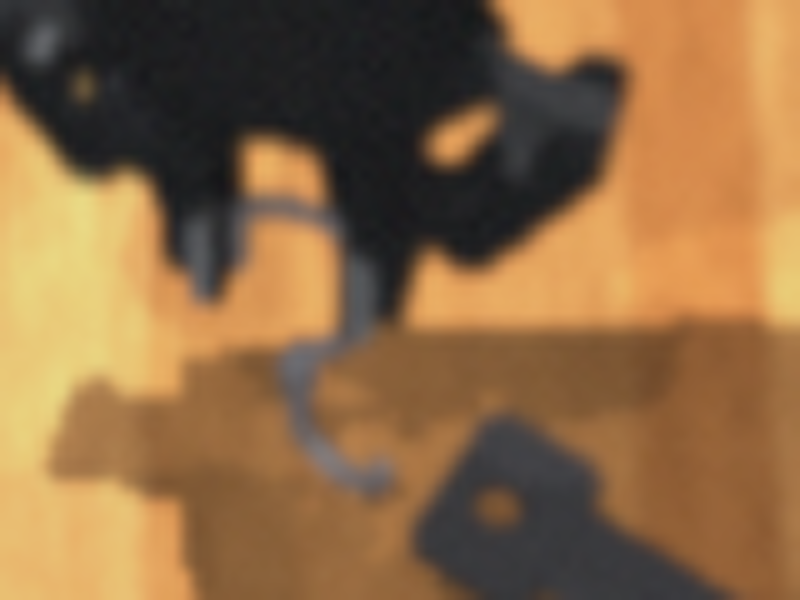

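The crop shows the tip at crop (380,475) → px (328,367.5), the shank at about (297,375)–(305,440), and the hole at crop (498,507) → px (339.8,370.7). The tip is free of the tab.

```bash
python3 - <<'E'
from h import *
s=np.load("s6.npy",allow_pickle=True).item()
px=lambda x,y:(290+x/10,320+y/10)
tip=onplane(s,px(380,475),26);hole=onplane(s,px(498,507),38.5);print(tip,hole)
top=onplane(s,px(288,202),83.7+21.6+12);print("top",top)
print("barrel",onplane(s,px(297,370),83.7+21.6-60))
u=np.array([.823,-.568]);v=np.array([.568,.823]);d=(hole-tip)[:2];print("tip->hole",d,"along",d@u,"across",d@v)
d=(tip-top)[:2];print(d,np.hypot(*d),np.degrees(np.arctan2(d[1],d[0])))
for yw in(135,140,145,150,155):
    w=np.radians(yw);A=np.array([572.5,121.2,0]);print(yw,((proj(s,[A+[22*np.cos(w),22*np.sin(w),27],A+[11*np.cos(w),11*np.sin(w),9],A+[0,0,45]])-[290,320])*10).round().tolist())
# tab contour edges at z=41
E
```

```text
[552.4856752  137.69142509  26.        ] [527.79552018 151.38017288  38.5       ]
top [571.73789046 122.02174485 117.3       ]
barrel [570.24574395 122.49807258  45.3       ]
tip->hole [-24.69015502  13.68874779] along -28.095206328313083 across -2.7581686177655946
[-19.25221525  15.66968024] 24.823107602760604 140.85731594258982
135 [[359.0, 469.0], [323.0, 474.0], [286.0, 365.0]]
140 [[365.0, 463.0], [326.0, 471.0], [286.0, 365.0]]
145 [[371.0, 456.0], [329.0, 467.0], [286.0, 365.0]]
150 [[375.0, 450.0], [331.0, 464.0], [286.0, 365.0]]
155 [[379.0, 442.0], [333.0, 460.0], [286.0, 365.0]]
```

Call:
servo_tool:
  deltas:
    - {"offset": [-0.004, 0.002, -0.001], "twist": [0, 0, 0]}
    - {"offset": [-0.01, 0.0055, -0.001], "twist": [0, 0, 0]}
    - {"offset": [-0.016, 0.009, -0.001], "twist": [0, 0, 0]}
    - {"offset": [-0.022, 0.012, -0.001], "twist": [0, 0, 0]}
    - {"offset": [-0.028, 0.0155, -0.001], "twist": [0, 0, 0]}
    - {"offset": [-0.0329, 0.0183, -0.001], "twist": [0, 0, 0]}
    - {"offset": [-0.0329, 0.0183, -0.001], "twist": [0, 0, 0]}
    - {"offset": [-0.0329, 0.0183, -0.001], "twist": [0, 0, 0]}

```text
t: 12.65
tcp_pos: [547.6, 135.1, 82.9]
tool_rot: [2.504, 1.897, 0.0]
force: [-0.7, -0.4, -0.8]
opening: 25.2
grip_force: 68.9
```

```bash
python3 - <<'E'
from h import *
to([547.8,134.9,83],-15.7)
s=grab_frame('side');np.save("s7.npy",s,allow_pickle=True)
up=lambda im,x,y,w,h,k:cv2.resize(im[y:y+h,x:x+w],None,fx=k,fy=k,interpolation=cv2.INTER_CUBIC)
cv2.imwrite('pics/g7.png',up(s["img"],310,340,50,50,12))
E
```

```text
t 12.65 tcp [547.6 135.1  82.9] yaw_y -15.69 z [ 0.  0. -1.] F [-0.72 -0.39 -0.83] T [-0.01 -0.01  0.02]
delta mm [ 0.2 -0.2  0.1] frac [ 0.0003 -0.0002  0.0002] twist -0.0
```

View pics/g7.png

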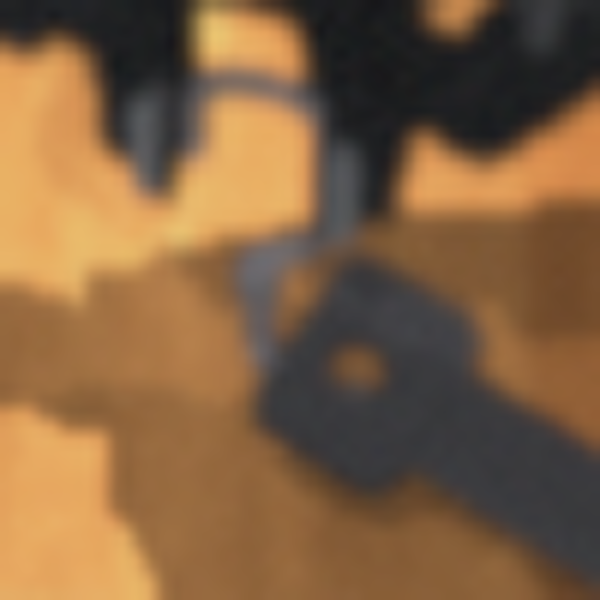

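The hole is at px (339.8,370.7), unmoved, with the shank just off the tab's end and the tip hidden under the tab as expected. From here I go by force readings and pixel values, since I have used all the picture views.

Call:
servo_tool:
  deltas:
    - {"offset": [0, 0, 0.003], "twist": [0, 0, 0]}
    - {"offset": [0, 0, 0.006], "twist": [0, 0, 0]}
    - {"offset": [0, 0, 0.009], "twist": [0, 0, 0]}
    - {"offset": [0, 0, 0.012], "twist": [0, 0, 0]}
    - {"offset": [0, 0, 0.015], "twist": [0, 0, 0]}
    - {"offset": [0, 0, 0.018], "twist": [0, 0, 0]}
    - {"offset": [0, 0, 0.019], "twist": [0, 0, 0]}
    - {"offset": [0, 0, 0.019], "twist": [0, 0, 0]}

```text
t: 13.5
tcp_pos: [547.7, 135.0, 97.2]
tool_rot: [-2.504, -1.897, -0.0]
force: [-0.2, 1.2, -0.5]
opening: 25.1
grip_force: 68.9
```

```bash
cat >> h.py <<'E'
def sat(f,x0=335,x1=346,y0=366,y1=376):
    h=cv2.cvtColor(f["img"],cv2.COLOR_BGR2HSV); print(h[y0:y1,x0:x1,1]); print(h[y0:y1,x0:x1,2])
E
python3 - <<'E'
from h import *
to([547.6,135.1,97],-15.7)
s0=np.load("s7.npy",allow_pickle=True).item(); sat(s0)
s=grab_frame('side'); sat(s)
E
```

```text
t 13.5 tcp [547.7 135.   97.2] yaw_y -15.7 z [ 0.  0. -1.] F [-0.19  1.23 -0.47] T [ 0.02 -0.01 -0.02]
delta mm [-0.1  0.1 -0.2] frac [-0.0001  0.0001 -0.0003] twist 0.0
[[ 97  32   9  16  16  16  11  15  15  15  15]
 [ 48   8  13  13   9  12  11  15  18  18  15]
 [  8  13  13  39  57  44  20   8  11  15  15]
 [ 12   9  55 105 126 119  86  16  12  12  20]
 [ 13  12  77 126 134 133 117  45  13  13  12]
 [ 13  16  55 105 111 119 110  44  13  13  12]
 [ 13  13  16  41  47  61  65  16  17  17  16]
 [ 20  13  13   8   8   8   8   9  13  16  13]
 [ 13  17  12  17  16  12  13  20  13  12  13]
 [ 13  17  17  17  17   9  13  16  16  16  13]]
[[ 92  71  60  64  64  65  68  70  69  69  70]
 [ 75  61  61  59  60  62  67  69  71  72  68]
 [ 62  61  59  66  71  70  65  65  68  69  69]
 [ 62  60  70  92 105 101  83  64  63  63  65]
 [ 60  62  80 105 118 117  98  68  61  61  62]
 [ 60  62  74  95 106 109  97  69  59  60  62]
 [ 61  60  64  74  81  84  75  62  60  61  62]
 [ 63  59  61  63  65  64  61  60  61  62  60]
 [ 61  61  62  61  62  62  61  63  60  62  61]
 [ 60  61  60  61  61  60  60  62  63  62  59]]
[[87 26 12 15 15 11 18 14 18 15 15]
 [41  8 13 12 15 18 18 18 15 11 14]
 [ 4 12 12 12 13 10 11 15 15 14 15]
 [12 17  8  9 10  8 10 12 15 15 15]
 [13 16 15  9  7 20 58 27 13 20 15]
 [17 16 11 12  8 37 78 41  9 13 12]
 [12 17 16 11  7 34 48 16 13 13 17]
 [13 17 13  8  8  4  4 13 16 13 13]
 [21  9 12 13 17  8 13 12 13 12 13]
 [13  9 21 17 12 13 17 16  9 17  8]]
[[ 91  69  64  66  70  69  70  72  70  70  70]
 [ 75  62  61  64  68  69  69  70  70  71  71]
 [ 64  62  62  65  77  76  68  66  69  71  70]
 [ 62  61  64  83 102  99  75  62  66  67  69]
 [ 61  63  69  88 104 104  88  65  61  65  66]
 [ 61  63  68  82  91  97  92  68  59  60  63]
 [ 62  60  63  69  74  76  74  62  60  61  61]
 [ 61  61  61  63  62  62  62  60  62  61  60]
 [ 62  59  62  60  61  61  61  63  60  62  60]
 [ 61  60  61  60  62  60  61  62  60  61  61]]
```

The hole pixels turned grey (saturation down from about 130 to 10) with no force, so the tip is in the hole. Next I centre it slightly and rise gently.

Call:
servo_tool:
  deltas:
    - {"offset": [-0.001, 0.0006, 0.002], "twist": [0, 0, 0]}
    - {"offset": [-0.001, 0.0006, 0.004], "twist": [0, 0, 0]}
    - {"offset": [-0.001, 0.0006, 0.006], "twist": [0, 0, 0]}
    - {"offset": [-0.001, 0.0006, 0.008], "twist": [0, 0, 0]}
    - {"offset": [-0.001, 0.0006, 0.01], "twist": [0, 0, 0]}
    - {"offset": [-0.001, 0.0006, 0.0105], "twist": [0, 0, 0]}
    - {"offset": [-0.001, 0.0006, 0.0105], "twist": [0, 0, 0]}
    - {"offset": [-0.001, 0.0006, 0.0105], "twist": [0, 0, 0]}

```text
t: 14.35
tcp_pos: [546.8, 135.5, 104.8]
tool_rot: [-2.504, -1.897, 0.0]
force: [-1.0, -0.5, -1.8]
opening: 25.3
grip_force: 68.9
```

```bash
python3 - <<'E'
from h import *
to([546.8,135.5,105],-15.7)
s=grab_frame('side'); sat(s)
E
```

```text
t 14.35 tcp [546.8 135.5 104.8] yaw_y -15.71 z [-0.  0. -1.] F [-0.97 -0.54 -1.8 ] T [ 0.13  0.07 -0.  ]
delta mm [0.  0.  0.2] frac [0.0001 0.     0.0002] twist 0.0
[[36 15 12 11 14 13 14 18 18 14 18]
 [10 12 16 11  9 10  9 14 15 17 11]
 [12 17 13 14 13 11 13 17 15 22 15]
 [13 12  8  6  8 10  9 11 15 15 18]
 [16 12 10 13 18 41 59 23 12 11 15]
 [16  8 14 44 71 94 98 44 16 12 15]
 [13 13 12 41 71 84 67 16 13 17 12]
 [12 13 12  9 20 20  8 13 17 21 17]
 [17 13 13 12  9  9 13 12 16 13 17]
 [13 13 13 13 17 17 12 17 17 21 13]]
[[ 91  68  65  68  74  78  75  72  70  71  70]
 [ 75  62  64  70  85  98  88  74  69  73  70]
 [ 66  61  60  72  95 111  99  77  70  71  69]
 [ 61  63  68  81  92 101  88  68  66  69  72]
 [ 62  66  80  97  97  99  90  68  65  67  69]
 [ 63  63  74  93 100 103  94  69  62  64  66]
 [ 60  61  65  74  83  85  76  62  60  61  62]
 [ 62  60  62  60  63  63  61  60  61  60  61]
 [ 60  60  60  62  60  59  61  62  63  60  60]
 [ 60  60  59  59  61  61  63  61  61  62  61]]
```

The tip stands through the hole, and I can see wire above the tab at rows 367–371. I lift along the skillet's tipping arc.

Call:
servo_tool:
  deltas:
    - {"offset": [0, 0, 0.003], "twist": [0, 0, 0]}
    - {"offset": [-0.0009, 0.0006, 0.008], "twist": [0, 0, 0]}
    - {"offset": [-0.0022, 0.0015, 0.0147], "twist": [0, 0, 0]}
    - {"offset": [-0.0036, 0.0025, 0.0207], "twist": [0, 0, 0]}
    - {"offset": [-0.0049, 0.0034, 0.0267], "twist": [0, 0, 0]}
    - {"offset": [-0.0068, 0.0047, 0.0333], "twist": [0, 0, 0]}
    - {"offset": [-0.0088, 0.0061, 0.04], "twist": [0, 0, 0]}
    - {"offset": [-0.0104, 0.0072, 0.0453], "twist": [0, 0, 0]}

```text
t: 15.2
tcp_pos: [538.8, 141.1, 139.3]
tool_rot: [-2.504, -1.897, -0.0]
force: [-1.9, 1.7, -5.9]
opening: 25.3
grip_force: 69.0
```

```bash
python3 - <<'E'
from h import *
to([546.8,135.5,105],-15.7)
E
```

```text
t 15.2 tcp [538.8 141.1 139.3] yaw_y -15.7 z [-0.  0. -1.] F [-1.9   1.67 -5.86] T [0.39 0.69 0.02]
delta mm [  8.   -5.6 -34.3] frac [ 0.0107 -0.0075 -0.0458] twist -0.0
```

Call:
servo_tool:
  deltas:
    - {"offset": [-0.0044, 0.003, 0.0067], "twist": [0, 0, 0]}
    - {"offset": [-0.0082, 0.0057, 0.014], "twist": [0, 0, 0]}
    - {"offset": [-0.0121, 0.0083, 0.0213], "twist": [0, 0, 0]}
    - {"offset": [-0.0159, 0.011, 0.0287], "twist": [0, 0, 0]}
    - {"offset": [-0.0197, 0.0136, 0.036], "twist": [0, 0, 0]}
    - {"offset": [-0.0241, 0.0167, 0.0427], "twist": [0, 0, 0]}
    - {"offset": [-0.0285, 0.0197, 0.0493], "twist": [0, 0, 0]}
    - {"offset": [-0.0329, 0.0227, 0.056], "twist": [0, 0, 0]}

```text
t: 16.0
tcp_pos: [514.6, 157.8, 181.6]
tool_rot: [2.504, 1.896, 0.001]
force: [2.2, -1.7, -2.0]
opening: 24.9
grip_force: 68.9
```

```bash
python3 - <<'E'
from h import *
to([514,158,181],-15.7)
E
```

```text
t 16.0 tcp [514.6 157.8 181.6] yaw_y -15.72 z [ 0.001 -0.    -1.   ] F [ 2.17 -1.72 -2.02] T [-0.61 -0.79  0.01]
delta mm [-0.6  0.2 -0.6] frac [-0.0007  0.0003 -0.0008] twist 0.0001
```

Call:
servo_tool:
  deltas:
    - {"offset": [0, 0, 0.0053], "twist": [0, 0, 0]}
    - {"offset": [0, 0, 0.0107], "twist": [0, 0, 0]}
    - {"offset": [-0.001, 0.0007, 0.0147], "twist": [0, 0, 0]}
    - {"offset": [-0.003, 0.002, 0.0187], "twist": [0, 0, 0]}
    - {"offset": [-0.005, 0.0035, 0.0227], "twist": [0, 0, 0]}
    - {"offset": [-0.007, 0.005, 0.0267], "twist": [0, 0, 0]}
    - {"offset": [-0.007, 0.005, 0.0267], "twist": [0, 0, 0]}
    - {"offset": [-0.007, 0.005, 0.0267], "twist": [0, 0, 0]}

```text
t: 16.8
tcp_pos: [509.1, 161.6, 201.0]
tool_rot: [2.504, 1.897, 0.0]
force: [-1.8, 2.5, -5.4]
opening: 25.4
grip_force: 69.2
```

```bash
cat >> h.py <<'E'
def pan(f,path=None):
    # dark grey pan blob in the side view, below/around the hook
    h=cv2.cvtColor(f["img"],cv2.COLOR_BGR2HSV); m=((h[...,1]<60)&(h[...,2]<115)).astype(np.uint8); m[:300]=0; m[:,:325]=0; m[:,450:]=0
    n,l,st,c=cv2.connectedComponentsWithStats(m)
    for i in range(1,n):
        if st[i,4]>150: print("blob",st[i].tolist(),c[i].round(1))
E
python3 - <<'E'
from h import *
to([514,158,201],-15.7)
s0=np.load("s7.npy",allow_pickle=True).item();pan(s0);s=grab_frame('side');np.save("s8.npy",s,allow_pickle=True);pan(s)
E
```

```text
t 16.8 tcp [509.1 161.6 201. ] yaw_y -15.7 z [ 0.  0. -1.] F [-1.78  2.51 -5.44] T [0.3  0.39 0.01]
delta mm [ 4.9 -3.6  0. ] frac [ 0.0065 -0.0048  0.0001] twist 0.0
blob [325, 313, 40, 49, 895] [342.5 335. ]
blob [330, 361, 93, 74, 3354] [386.4 400.6]
blob [325, 300, 69, 44, 1638] [357.5 315. ]
blob [352, 351, 75, 86, 3270] [395.4 399.3]
```

Call:
servo_tool:
  deltas:
    - {"offset": [-0.0035, 0.0024, 0.005], "twist": [0, 0, 0]}
    - {"offset": [-0.0075, 0.0052, 0.0103], "twist": [0, 0, 0]}
    - {"offset": [-0.0115, 0.0079, 0.0153], "twist": [0, 0, 0]}
    - {"offset": [-0.0155, 0.0107, 0.0203], "twist": [0, 0, 0]}
    - {"offset": [-0.0195, 0.0135, 0.025], "twist": [0, 0, 0]}
    - {"offset": [-0.0235, 0.0162, 0.029], "twist": [0, 0, 0]}
    - {"offset": [-0.0275, 0.019, 0.033], "twist": [0, 0, 0]}
    - {"offset": [-0.0315, 0.0217, 0.0365], "twist": [0, 0, 0]}

```text
t: 17.65
tcp_pos: [485.2, 178.0, 228.5]
tool_rot: [-2.504, -1.897, -0.0]
force: [-2.0, 1.7, -6.8]
opening: 25.5
grip_force: 69.2
```

```bash
python3 - <<'E'
from h import *
to([514,158,201],-15.7)
s=grab_frame('side');pan(s)
E
```

```text
t 17.65 tcp [485.2 178.  228.5] yaw_y -15.71 z [ 0.  0. -1.] F [-1.97  1.66 -6.82] T [ 0.23  0.36 -0.01]
delta mm [ 28.8 -20.  -27.5] frac [ 0.0384 -0.0267 -0.0367] twist 0.0
blob [333, 300, 79, 44, 1769] [373.1 314.6]
blob [366, 352, 63, 87, 3016] [400.  400.6]
```

Call:
servo_tool:
  deltas:
    - {"offset": [-0.0055, 0.0038, 0.004], "twist": [0, 0, 0]}
    - {"offset": [-0.011, 0.0076, 0.008], "twist": [0, 0, 0]}
    - {"offset": [-0.0165, 0.0114, 0.012], "twist": [0, 0, 0]}
    - {"offset": [-0.022, 0.0152, 0.016], "twist": [0, 0, 0]}
    - {"offset": [-0.0275, 0.019, 0.0193], "twist": [0, 0, 0]}
    - {"offset": [-0.033, 0.0228, 0.022], "twist": [0, 0, 0]}
    - {"offset": [-0.0385, 0.0266, 0.0247], "twist": [0, 0, 0]}
    - {"offset": [-0.044, 0.0304, 0.027], "twist": [0, 0, 0]}

```text
t: 18.5
tcp_pos: [452.3, 200.9, 248.8]
tool_rot: [2.504, 1.897, 0.001]
force: [0.4, -0.0, -4.9]
opening: 25.1
grip_force: 69.3
```

```bash
python3 - <<'E'
from h import *
to([514,158,201],-15.7)
s=grab_frame('side');pan(s)
E
```

```text
t 18.5 tcp [452.3 200.9 248.8] yaw_y -15.71 z [ 0.  0. -1.] F [ 0.38 -0.01 -4.93] T [ 0.02  0.09 -0.  ]
delta mm [ 61.7 -42.9 -47.8] frac [ 0.0823 -0.0572 -0.0638] twist 0.0001
blob [355, 300, 82, 50, 2238] [396.4 317.7]
blob [384, 358, 47, 83, 2579] [406.5 403.8]
```

Call:
servo_tool:
  deltas:
    - {"offset": [-0.002, 0.0014, 0.004], "twist": [0, 0, 0]}
    - {"offset": [-0.005, 0.0035, 0.008], "twist": [0, 0, 0]}
    - {"offset": [-0.008, 0.0055, 0.012], "twist": [0, 0, 0]}
    - {"offset": [-0.011, 0.0076, 0.015], "twist": [0, 0, 0]}
    - {"offset": [-0.014, 0.0097, 0.018], "twist": [0, 0, 0]}
    - {"offset": [-0.017, 0.0117, 0.021], "twist": [0, 0, 0]}
    - {"offset": [-0.02, 0.0138, 0.024], "twist": [0, 0, 0]}
    - {"offset": [-0.022, 0.0152, 0.026], "twist": [0, 0, 0]}

```text
t: 19.35
tcp_pos: [435.9, 212.1, 268.3]
tool_rot: [2.504, 1.897, 0.0]
force: [0.2, -0.1, -10.9]
opening: 25.4
grip_force: 69.2
```

```bash
python3 - <<'E'
from h import *
to([514,158,201],-15.7)
s=grab_frame('side');pan(s)
E
```

```text
t 19.35 tcp [435.9 212.1 268.3] yaw_y -15.71 z [ 0.  0. -1.] F [  0.24  -0.11 -10.86] T [-0.16 -0.22 -0.04]
delta mm [ 78.1 -54.1 -67.3] frac [ 0.1041 -0.0722 -0.0897] twist 0.0
blob [367, 300, 83, 51, 2331] [409.6 317.8]
blob [375, 358, 40, 72, 1629] [394.6 396. ]
```

Call:
servo_tool:
  deltas:
    - {"offset": [0, 0, 0.003], "twist": [0, 0, 0]}
    - {"offset": [0, 0, 0.007], "twist": [0, 0, 0]}
    - {"offset": [0, 0, 0.011], "twist": [0, 0, 0]}
    - {"offset": [0, 0, 0.015], "twist": [0, 0, 0]}
    - {"offset": [0, 0, 0.019], "twist": [0, 0, 0]}
    - {"offset": [0, 0, 0.023], "twist": [0, 0, 0]}
    - {"offset": [0, 0, 0.026], "twist": [0, 0, 0]}
    - {"offset": [0, 0, 0.027], "twist": [0, 0, 0]}

```text
t: 20.2
tcp_pos: [436.0, 212.1, 288.6]
tool_rot: [-2.504, -1.897, -0.0]
force: [-0.6, 0.3, -10.1]
opening: 25.5
grip_force: 69.3
```

Call:
servo_tool:
  deltas:
    - {"offset": [0, 0, 0.004], "twist": [0, 0, 0]}
    - {"offset": [0, 0, 0.01], "twist": [0, 0, 0]}
    - {"offset": [0, 0, 0.018], "twist": [0, 0, 0]}
    - {"offset": [0, 0, 0.026], "twist": [0, 0, 0]}
    - {"offset": [0, 0, 0.034], "twist": [0, 0, 0]}
    - {"offset": [0, 0, 0.042], "twist": [0, 0, 0]}
    - {"offset": [0, 0, 0.048], "twist": [0, 0, 0]}
    - {"offset": [0, 0, 0.05], "twist": [0, 0, 0]}

```text
t: 21.0
tcp_pos: [436.1, 212.3, 326.4]
tool_rot: [-2.504, -1.897, -0.001]
force: [-1.0, -0.9, -10.0]
opening: 25.4
grip_force: 69.3
```

```bash
python3 - <<'E'
from h import *
to([435,212,340],-15.7); print(read_state()["joints"].round(2))
s=grab_frame('side');pan(s)
E
```

```text
t 21.0 tcp [436.1 212.3 326.4] yaw_y -15.7 z [ 0.     0.001 -1.   ] F [ -0.98  -0.9  -10.  ] T [0.01 0.02 0.04]
delta mm [-1.1 -0.3 13.6] frac [-0.0014 -0.0003  0.0181] twist 0.0
[-1.08 -0.07  0.51  1.72  0.04  1.49 -0.85]
blob [377, 300, 73, 34, 952] [416.6 310.6]
blob [384, 343, 42, 81, 2092] [405. 387.]
```

Call:
servo_tool:
  deltas:
    - {"offset": [0.0007, -0.004, 0], "twist": [0, 0, 0.001]}
    - {"offset": [0.0022, -0.012, 0], "twist": [0, 0, 0.002]}
    - {"offset": [0.0043, -0.024, 0], "twist": [0, 0, 0.003]}
    - {"offset": [0.0072, -0.04, 0], "twist": [0, 0, 0.005]}
    - {"offset": [0.0108, -0.06, 0], "twist": [0, 0, 0.008]}
    - {"offset": [0.0144, -0.08, 0], "twist": [0, 0, 0.011]}
    - {"offset": [0.018, -0.101, 0], "twist": [0, 0, 0.013]}
    - {"offset": [0.022, -0.123, 0], "twist": [0, 0, 0.016]}

```text
t: 21.85
tcp_pos: [452.6, 117.9, 325.8]
tool_rot: [-2.456, -1.959, 0.0]
force: [0.3, -0.3, -10.3]
opening: 25.3
grip_force: 69.3
```

Call:
servo_tool:
  deltas:
    - {"offset": [0.0038, -0.0213, 0], "twist": [0, 0, 0.003]}
    - {"offset": [0.0076, -0.0426, 0], "twist": [0, 0, 0.006]}
    - {"offset": [0.0114, -0.0639, 0], "twist": [0, 0, 0.009]}
    - {"offset": [0.0152, -0.0852, 0], "twist": [0, 0, 0.012]}
    - {"offset": [0.019, -0.1065, 0], "twist": [0, 0, 0.015]}
    - {"offset": [0.0228, -0.1278, 0], "twist": [0, 0, 0.018]}
    - {"offset": [0.0266, -0.1491, 0], "twist": [0, 0, 0.021]}
    - {"offset": [0.0306, -0.17, 0], "twist": [0, 0, 0.024]}

```text
t: 22.65
tcp_pos: [475.2, -9.8, 325.8]
tool_rot: [-2.381, -2.049, -0.0]
force: [0.1, 0.4, -9.5]
opening: 25.2
grip_force: 69.3
```

Call:
servo_tool:
  deltas:
    - {"offset": [0.0038, -0.0213, 0], "twist": [0, 0, 0.003]}
    - {"offset": [0.0076, -0.0426, 0], "twist": [0, 0, 0.006]}
    - {"offset": [0.0114, -0.0639, 0], "twist": [0, 0, 0.009]}
    - {"offset": [0.0152, -0.0852, 0], "twist": [0, 0, 0.012]}
    - {"offset": [0.019, -0.1065, 0], "twist": [0, 0, 0.015]}
    - {"offset": [0.0228, -0.1278, 0], "twist": [0, 0, 0.018]}
    - {"offset": [0.0266, -0.1491, 0], "twist": [0, 0, 0.021]}
    - {"offset": [0.0306, -0.17, 0], "twist": [0, 0, 0.024]}

```text
t: 23.45
tcp_pos: [497.8, -137.2, 325.9]
tool_rot: [-2.301, -2.138, -0.001]
force: [-0.2, 0.0, -9.6]
opening: 24.9
grip_force: 69.3
```

Call:
servo_tool:
  deltas:
    - {"offset": [0.0038, -0.021, 0], "twist": [0, 0, 0]}
    - {"offset": [0.0076, -0.042, 0], "twist": [0, 0, 0]}
    - {"offset": [0.0114, -0.062, 0], "twist": [0, 0, 0]}
    - {"offset": [0.0152, -0.08, 0], "twist": [0, 0, 0]}
    - {"offset": [0.019, -0.097, 0], "twist": [0, 0, 0]}
    - {"offset": [0.0228, -0.112, 0], "twist": [0, 0, 0]}
    - {"offset": [0.0266, -0.124, 0], "twist": [0, 0, 0]}
    - {"offset": [0.0306, -0.132, 0], "twist": [0, 0, 0]}

```text
t: 24.25
tcp_pos: [520.7, -235.8, 325.9]
tool_rot: [2.302, 2.137, -0.0]
force: [-0.9, -0.3, -9.6]
opening: 25.4
grip_force: 69.3
```

```bash
python3 - <<'E'
from h import *
to([525,-269.5,322],-4.1); print(read_state()["opening"])
E
```

```text
t 24.25 tcp [ 520.7 -235.8  325.9] yaw_y -4.25 z [ 0. -0. -1.] F [-0.93 -0.32 -9.59] T [-0.1  -0.12 -0.01]
delta mm [  4.3 -33.7  -3.9] frac [ 0.0057 -0.0449 -0.0052] twist 0.0008
25.43940866802356
```

Call:
servo_tool:
  deltas:
    - {"offset": [0.001, -0.008, 0], "twist": [0, 0, 0]}
    - {"offset": [0.002, -0.017, -0.001], "twist": [0, 0, 0.0008]}
    - {"offset": [0.003, -0.026, -0.002], "twist": [0, 0, 0.0008]}
    - {"offset": [0.004, -0.034, -0.003], "twist": [0, 0, 0.0008]}
    - {"offset": [0.005, -0.04, -0.004], "twist": [0, 0, 0.0008]}
    - {"offset": [0.0057, -0.044, -0.005], "twist": [0, 0, 0.0008]}
    - {"offset": [0.0057, -0.0449, -0.0052], "twist": [0, 0, 0.0008]}
    - {"offset": [0.0057, -0.0449, -0.0052], "twist": [0, 0, 0.0008]}

```text
t: 25.05
tcp_pos: [525.6, -268.0, 321.9]
tool_rot: [2.299, 2.141, -0.0]
force: [1.4, -0.3, -11.4]
opening: 25.5
grip_force: 69.3
```

```bash
python3 - <<'E'
from h import *
to([603.2,-275,321],-4.1); print(read_state()["opening"])
# compare the gripper+hook patch with that of the first off-bar view (s5), shifted as the TCP projects
s=grab_frame('side');s5=np.load("s5.npy",allow_pickle=True).item()
a=proj(s,[[526.6,-270,320.2],read_state()["tcp_pos"]]);print(a.round(1))
g=lambda f:cv2.cvtColor(f["img"],cv2.COLOR_BGR2GRAY)
tp=g(s5)[120:160,326:352];big=g(s)[105:175,311:367]
r=cv2.matchTemplate(big,tp,cv2.TM_CCOEFF_NORMED);_,v,_,p=cv2.minMaxLoc(r);print(v,p[0]+311-326,p[1]+105-120)
tp=g(s5)[126:134,333:346];r=cv2.matchTemplate(big,tp,cv2.TM_CCOEFF_NORMED);_,v,_,p=cv2.minMaxLoc(r);print("bend top",v,p[0]+311-333,p[1]+105-126)
E
```

```text
t 25.05 tcp [ 525.6 -268.   321.9] yaw_y -4.05 z [-0. -0. -1.] F [  1.38  -0.33 -11.37] T [-0.17 -0.14 -0.02]
delta mm [77.6 -7.  -0.9] frac [ 0.1035 -0.0094 -0.0011] twist -0.0003
25.50904012973994
[[337.8 140.1]
 [338.3 140.1]]
0.9967029094696045 0 0
bend top 0.975347101688385 0 0
```

The hook sits in the grip exactly as before (match 0.997, no shift). Next I slide over the bar.

Call:
servo_tool:
  deltas:
    - {"offset": [0.004, -0.0003, -0.001], "twist": [0, 0, 0]}
    - {"offset": [0.012, -0.001, -0.001], "twist": [0, 0, 0]}
    - {"offset": [0.022, -0.0018, -0.001], "twist": [0, 0, 0]}
    - {"offset": [0.033, -0.0028, -0.001], "twist": [0, 0, 0]}
    - {"offset": [0.044, -0.0038, -0.001], "twist": [0, 0, 0]}
    - {"offset": [0.055, -0.0048, -0.001], "twist": [0, 0, 0]}
    - {"offset": [0.065, -0.0057, -0.001], "twist": [0, 0, 0]}
    - {"offset": [0.074, -0.0065, -0.001], "twist": [0, 0, 0]}

```text
t: 25.9
tcp_pos: [581.9, -272.9, 321.0]
tool_rot: [2.298, 2.142, -0.001]
force: [0.3, -0.9, -9.7]
opening: 25.5
grip_force: 69.3
```

Call:
servo_tool:
  deltas:
    - {"offset": [0.0075, -0.0007, 0], "twist": [0, 0, 0]}
    - {"offset": [0.014, -0.0013, 0], "twist": [0, 0, 0]}
    - {"offset": [0.02, -0.0019, 0], "twist": [0, 0, 0]}
    - {"offset": [0.025, -0.0024, 0], "twist": [0, 0, 0]}
    - {"offset": [0.0285, -0.0027, 0], "twist": [0, 0, 0]}
    - {"offset": [0.0295, -0.0029, 0], "twist": [0, 0, 0]}
    - {"offset": [0.0295, -0.0029, 0], "twist": [0, 0, 0]}
    - {"offset": [0.0295, -0.0029, 0], "twist": [0, 0, 0]}

```text
t: 26.7
tcp_pos: [603.0, -275.0, 321.2]
tool_rot: [-2.299, -2.141, -0.0]
force: [-0.1, 0.2, -10.0]
opening: 25.4
grip_force: 69.3
```

```bash
python3 - <<'E'
from h import *
to([603.2,-275,285.4],-4.1); print(read_state()["opening"])
E
```

```text
t 26.7 tcp [ 603.  -275.   321.2] yaw_y -4.06 z [ 0.  0. -1.] F [-0.05  0.19 -9.97] T [-0.04 -0.07 -0.04]
delta mm [  0.2   0.  -35.8] frac [ 0.0002  0.     -0.0478] twist -0.0002
25.430263589961218
```

Call:
servo_tool:
  deltas:
    - {"offset": [0, 0, -0.003], "twist": [0, 0, 0]}
    - {"offset": [0, 0, -0.009], "twist": [0, 0, 0]}
    - {"offset": [0, 0, -0.016], "twist": [0, 0, 0]}
    - {"offset": [0, 0, -0.023], "twist": [0, 0, 0]}
    - {"offset": [0, 0, -0.03], "twist": [0, 0, 0]}
    - {"offset": [0, 0, -0.036], "twist": [0, 0, 0]}
    - {"offset": [0, 0, -0.041], "twist": [0, 0, 0]}
    - {"offset": [0, 0, -0.044], "twist": [0, 0, 0]}

```text
t: 27.5
tcp_pos: [603.1, -274.8, 287.7]
tool_rot: [-2.298, -2.141, 0.0]
force: [-0.7, 0.4, -10.2]
opening: 25.5
grip_force: 69.4
```

Call:
servo_tool:
  deltas:
    - {"offset": [0, 0, -0.0005], "twist": [0, 0, 0]}
    - {"offset": [0, 0, -0.001], "twist": [0, 0, 0]}
    - {"offset": [0, 0, -0.0015], "twist": [0, 0, 0]}
    - {"offset": [0, 0, -0.002], "twist": [0, 0, 0]}
    - {"offset": [0, 0, -0.0025], "twist": [0, 0, 0]}
    - {"offset": [0, 0, -0.003], "twist": [0, 0, 0]}
    - {"offset": [0, 0, -0.0035], "twist": [0, 0, 0]}
    - {"offset": [0, 0, -0.0035], "twist": [0, 0, 0]}

```text
t: 28.3
tcp_pos: [603.2, -274.9, 285.6]
tool_rot: [2.298, 2.142, 0.0]
force: [-0.2, 0.4, -8.2]
opening: 25.6
grip_force: 69.4
```

```bash
python3 - <<'E'
from h import *
to([603.2,-275,285.4],-4.1); print(read_state()["opening"])
E
```

```text
t 28.3 tcp [ 603.2 -274.9  285.6] yaw_y -4.04 z [ 0.  0. -1.] F [-0.24  0.45 -8.15] T [-0.07 -0.07 -0.  ]
delta mm [-0.  -0.1 -0.2] frac [-0.0001 -0.0001 -0.0002] twist -0.0003
25.574598601187635
```

Contact is beginning (Fz is easing). I lower another 2–3 mm.

Call:
servo_tool:
  deltas:
    - {"offset": [0, 0, -0.0005], "twist": [0, 0, 0]}
    - {"offset": [0, 0, -0.001], "twist": [0, 0, 0]}
    - {"offset": [0, 0, -0.0015], "twist": [0, 0, 0]}
    - {"offset": [0, 0, -0.002], "twist": [0, 0, 0]}
    - {"offset": [0, 0, -0.0025], "twist": [0, 0, 0]}
    - {"offset": [0, 0, -0.0028], "twist": [0, 0, 0]}
    - {"offset": [0, 0, -0.0028], "twist": [0, 0, 0]}
    - {"offset": [0, 0, -0.0028], "twist": [0, 0, 0]}

```text
t: 29.1
tcp_pos: [603.6, -275.1, 284.7]
tool_rot: [2.297, 2.141, 0.002]
force: [-1.3, 2.4, 6.7]
opening: 25.5
grip_force: 70.8
```

Call:
servo_tool:
  deltas:
    - {"offset": [0, 0, 0.0008], "twist": [0, 0, 0]}
    - {"offset": [0, 0, 0.001], "twist": [0, 0, 0]}
    - {"offset": [0, 0, 0.001], "twist": [0, 0, 0]}
    - {"offset": [0, 0, 0.001], "twist": [0, 0, 0]}
    - {"offset": [0, 0, 0.001], "twist": [0, 0, 0]}
    - {"offset": [0, 0, 0.001], "twist": [0, 0, 0]}
    - {"offset": [0, 0, 0.001], "twist": [0, 0, 0]}
    - {"offset": [0, 0, 0.001], "twist": [0, 0, 0]}
  newtons: 20

```text
t: 29.9
tcp_pos: [603.6, -275.1, 284.8]
tool_rot: [2.298, 2.141, 0.001]
force: [-0.9, 1.0, 5.7]
opening: 25.4
grip_force: 70.6
```

Call:
servo_tool:
  deltas:
    - {"offset": [0, 0, 0], "twist": [0, 0, 0]}
    - {"offset": [0, 0, 0], "twist": [0, 0, 0]}
    - {"offset": [0, 0, 0], "twist": [0, 0, 0]}
    - {"offset": [0, 0, 0], "twist": [0, 0, 0]}
    - {"offset": [0, 0, 0], "twist": [0, 0, 0]}
    - {"offset": [0, 0, 0], "twist": [0, 0, 0]}
    - {"offset": [0, 0, 0], "twist": [0, 0, 0]}
    - {"offset": [0, 0, 0], "twist": [0, 0, 0]}
  grip: 0.2

```text
t: 30.7
tcp_pos: [603.0, -274.9, 284.0]
tool_rot: [-2.298, -2.141, 0.001]
force: [0.6, 0.4, -0.2]
opening: 34.6
grip_force: 0.0
```

Call:
servo_tool:
  deltas:
    - {"offset": [0, 0, 0], "twist": [0, 0, 0]}
    - {"offset": [0, 0, 0], "twist": [0, 0, 0]}
    - {"offset": [0, 0, 0], "twist": [0, 0, 0]}
    - {"offset": [0, 0, 0], "twist": [0, 0, 0]}
    - {"offset": [0, 0, 0], "twist": [0, 0, 0]}
    - {"offset": [0, 0, 0], "twist": [0, 0, 0]}
    - {"offset": [0, 0, 0], "twist": [0, 0, 0]}
    - {"offset": [0, 0, 0], "twist": [0, 0, 0]}
  grip: -1

```text
t: 31.5
tcp_pos: [603.2, -274.9, 284.2]
tool_rot: [-2.298, -2.142, -0.0]
force: [0.7, 0.3, 1.3]
opening: 85.5
grip_force: 0.0
```

Call:
servo_tool:
  deltas:
    - {"offset": [0, 0, 0.01], "twist": [0, 0, 0]}
    - {"offset": [0, 0, 0.03], "twist": [0, 0, 0]}
    - {"offset": [0, 0, 0.05], "twist": [0, 0, 0]}
    - {"offset": [0, 0, 0.08], "twist": [0, 0, 0]}
    - {"offset": [0, 0, 0.11], "twist": [0, 0, 0]}
    - {"offset": [0, 0, 0.13], "twist": [0, 0, 0]}
    - {"offset": [0, 0, 0.14], "twist": [0, 0, 0]}
    - {"offset": [0, 0, 0.14], "twist": [0, 0, 0]}

```text
t: 32.3
tcp_pos: [603.4, -275.4, 390.8]
tool_rot: [2.297, 2.14, 0.001]
force: [0.4, -0.5, 0.0]
opening: 85.5
grip_force: 0.0
```

```bash
cat > mot.py <<'E'
from h import *
a=grab_frame('side')
h=cv2.cvtColor(a["img"],cv2.COLOR_BGR2HSV)
# dark grey pan around hanging place
m=((h[...,1]<60)&(h[...,2]<110)).astype(np.uint8)
c=proj(a,[[603,-275,307],[603,-275,210],[603,-275,90],[603,-275,25]]);print(c.round(0).tolist())
roi=m[150:260,270:340];n,l,st,ce=cv2.connectedComponentsWithStats(roi);
for i in range(1,n):
    if st[i,4]>60: print(st[i],ce[i].round(2))
np.save(f"m{read_state()['t']:.2f}.npy",a["img"])
p=np.load("s5.npy",allow_pickle=True).item()["img"]
d=cv2.absdiff(p,a["img"]).max(2); d=(d>30).astype(np.uint8); n,l,st,ce=cv2.connectedComponentsWithStats(d)
print("changed since s5",[(st[i].tolist()) for i in range(1,n) if st[i,4]>60])
E
python3 mot.py; python3 -c "
from h import *
to([0,0,0])"
```

```text
[[304.0, 144.0], [305.0, 176.0], [307.0, 211.0], [307.0, 228.0]]
[  16    0   41  110 2717] [36.96 68.38]
changed since s5 [[266, 0, 156, 144, 9129], [430, 0, 210, 227, 16208], [626, 81, 14, 160, 900], [337, 153, 12, 15, 69], [300, 169, 16, 83, 753], [313, 191, 141, 148, 2994], [291, 218, 7, 23, 93], [337, 225, 59, 29, 741], [377, 248, 67, 43, 1048], [487, 290, 19, 23, 269], [500, 341, 20, 25, 221], [525, 341, 28, 17, 292], [331, 361, 94, 80, 4141]]
t 32.35 tcp [ 603.3 -275.2  389.6] yaw_y -4.05 z [ 0.001 -0.    -1.   ] F [ 0.34 -0.15  0.14] T [ 0.    0.04 -0.02]
delta mm [-603.3  275.2 -389.6] frac [-0.8043  0.3669 -0.5195] twist None
```

Call:
servo_tool:
  deltas:
    - {"offset": [0, 0, 0], "twist": [0, 0, 0]}
    - {"offset": [0, 0, 0], "twist": [0, 0, 0]}
    - {"offset": [0, 0, 0], "twist": [0, 0, 0]}
    - {"offset": [0, 0, 0], "twist": [0, 0, 0]}
    - {"offset": [0, 0, 0], "twist": [0, 0, 0]}
    - {"offset": [0, 0, 0], "twist": [0, 0, 0]}
    - {"offset": [0, 0, 0], "twist": [0, 0, 0]}
    - {"offset": [0, 0, 0], "twist": [0, 0, 0]}

```text
t: 33.15
tcp_pos: [603.2, -274.9, 389.2]
tool_rot: [-2.298, -2.142, 0.0]
force: [-0.6, -0.4, 0.1]
opening: 85.1
grip_force: 0.0
```

```bash
cat > st.py <<'E'
from h import *
fs=[grab_frame('side')["img"].astype(int) for _ in range(6)]
print([int((np.abs(fs[i][140:270,270:350]-fs[0][140:270,270:350]).max(2)>14).sum()) for i in range(1,6)])
b=np.load("side0.npy",allow_pickle=True).item()["img"].astype(int)
for n,(x,y) in dict(timer=(383,241),bowl=(360,192),mug=(250,345),tumb=(243,308)).items():
    tp=b[y-22:y+22,x-22:x+22].astype(np.uint8);bg=fs[5][y-32:y+32,x-32:x+32].astype(np.uint8)
    _,v,_,p=cv2.minMaxLoc(cv2.matchTemplate(bg,tp,cv2.TM_CCOEFF_NORMED));print(n,round(v,3),p[0]-10,p[1]-10)
E
python3 st.py
```

```text
[7, 85, 226, 372, 496]
timer 0.879 0 0
bowl 0.988 0 0
mug 1.0 0 0
tumb 0.999 0 0
```

Call:
servo_tool:
  deltas:
    - {"offset": [0, 0, 0], "twist": [0, 0, 0]}
    - {"offset": [0, 0, 0], "twist": [0, 0, 0]}
    - {"offset": [0, 0, 0], "twist": [0, 0, 0]}
    - {"offset": [0, 0, 0], "twist": [0, 0, 0]}
    - {"offset": [0, 0, 0], "twist": [0, 0, 0]}
    - {"offset": [0, 0, 0], "twist": [0, 0, 0]}
    - {"offset": [0, 0, 0], "twist": [0, 0, 0]}
    - {"offset": [0, 0, 0], "twist": [0, 0, 0]}

```text
t: 34.25
tcp_pos: [603.2, -274.9, 389.2]
tool_rot: [2.298, 2.142, -0.0]
force: [0.7, -0.2, -0.8]
opening: 85.4
grip_force: 0.0
```

```bash
python3 st.py
```

```text
[36, 128, 220, 280, 302]
timer 0.879 0 0
bowl 0.988 0 0
mug 1.0 0 0
tumb 0.999 0 0
```

The bystanders haven't moved, but the skillet still sways a little, so I let it settle.

Call:
servo_tool:
  deltas:
    - {"offset": [0, 0, 0], "twist": [0, 0, 0]}
    - {"offset": [0, 0, 0], "twist": [0, 0, 0]}
    - {"offset": [0, 0, 0], "twist": [0, 0, 0]}
    - {"offset": [0, 0, 0], "twist": [0, 0, 0]}
    - {"offset": [0, 0, 0], "twist": [0, 0, 0]}
    - {"offset": [0, 0, 0], "twist": [0, 0, 0]}
    - {"offset": [0, 0, 0], "twist": [0, 0, 0]}
    - {"offset": [0, 0, 0], "twist": [0, 0, 0]}

```text
t: 35.35
tcp_pos: [603.2, -274.9, 389.2]
tool_rot: [2.298, 2.142, -0.0]
force: [0.6, 0.2, 0.7]
opening: 85.4
grip_force: 0.0
```

Call:
servo_tool:
  deltas:
    - {"offset": [0, 0, 0], "twist": [0, 0, 0]}
    - {"offset": [0, 0, 0], "twist": [0, 0, 0]}
    - {"offset": [0, 0, 0], "twist": [0, 0, 0]}
    - {"offset": [0, 0, 0], "twist": [0, 0, 0]}
    - {"offset": [0, 0, 0], "twist": [0, 0, 0]}
    - {"offset": [0, 0, 0], "twist": [0, 0, 0]}
    - {"offset": [0, 0, 0], "twist": [0, 0, 0]}
    - {"offset": [0, 0, 0], "twist": [0, 0, 0]}

```text
t: 36.15
tcp_pos: [603.2, -274.9, 389.2]
tool_rot: [-2.298, -2.142, 0.0]
force: [-0.1, 0.4, 0.4]
opening: 85.5
grip_force: 0.0
```

Call:
servo_tool:
  deltas:
    - {"offset": [0, 0, 0], "twist": [0, 0, 0]}
    - {"offset": [0, 0, 0], "twist": [0, 0, 0]}
    - {"offset": [0, 0, 0], "twist": [0, 0, 0]}
    - {"offset": [0, 0, 0], "twist": [0, 0, 0]}
    - {"offset": [0, 0, 0], "twist": [0, 0, 0]}
    - {"offset": [0, 0, 0], "twist": [0, 0, 0]}
    - {"offset": [0, 0, 0], "twist": [0, 0, 0]}
    - {"offset": [0, 0, 0], "twist": [0, 0, 0]}

```text
t: 36.95
tcp_pos: [603.2, -274.9, 389.2]
tool_rot: [-2.298, -2.142, 0.0]
force: [0.3, -0.0, 0.5]
opening: 85.2
grip_force: 0.0
```

Call:
servo_tool:
  deltas:
    - {"offset": [0, 0, 0], "twist": [0, 0, 0]}
    - {"offset": [0, 0, 0], "twist": [0, 0, 0]}
    - {"offset": [0, 0, 0], "twist": [0, 0, 0]}
    - {"offset": [0, 0, 0], "twist": [0, 0, 0]}
    - {"offset": [0, 0, 0], "twist": [0, 0, 0]}
    - {"offset": [0, 0, 0], "twist": [0, 0, 0]}
    - {"offset": [0, 0, 0], "twist": [0, 0, 0]}
    - {"offset": [0, 0, 0], "twist": [0, 0, 0]}

```text
t: 37.75
tcp_pos: [603.2, -274.9, 389.2]
tool_rot: [-2.298, -2.142, 0.0]
force: [0.1, 0.1, -0.0]
opening: 85.5
grip_force: 0.0
```

Call:
servo_tool:
  deltas:
    - {"offset": [0, 0, 0], "twist": [0, 0, 0]}
    - {"offset": [0, 0, 0], "twist": [0, 0, 0]}
    - {"offset": [0, 0, 0], "twist": [0, 0, 0]}
    - {"offset": [0, 0, 0], "twist": [0, 0, 0]}
    - {"offset": [0, 0, 0], "twist": [0, 0, 0]}
    - {"offset": [0, 0, 0], "twist": [0, 0, 0]}
    - {"offset": [0, 0, 0], "twist": [0, 0, 0]}
    - {"offset": [0, 0, 0], "twist": [0, 0, 0]}

```text
t: 38.55
tcp_pos: [603.2, -274.9, 389.2]
tool_rot: [-2.298, -2.142, 0.0]
force: [0.3, 0.9, -0.7]
opening: 85.4
grip_force: 0.0
```

Call:
servo_tool:
  deltas:
    - {"offset": [0, 0, 0], "twist": [0, 0, 0]}
    - {"offset": [0, 0, 0], "twist": [0, 0, 0]}
    - {"offset": [0, 0, 0], "twist": [0, 0, 0]}
    - {"offset": [0, 0, 0], "twist": [0, 0, 0]}
    - {"offset": [0, 0, 0], "twist": [0, 0, 0]}
    - {"offset": [0, 0, 0], "twist": [0, 0, 0]}
    - {"offset": [0, 0, 0], "twist": [0, 0, 0]}
    - {"offset": [0, 0, 0], "twist": [0, 0, 0]}

```text
t: 39.35
tcp_pos: [603.2, -274.9, 389.2]
tool_rot: [-2.298, -2.142, 0.0]
force: [-0.5, -0.0, -0.5]
opening: 85.4
grip_force: 0.0
```

```bash
cat > sw.py <<'E'
from h import *
g=[];t=[]
for _ in range(20):
    t.append(read_state()["t"]); g.append(cv2.cvtColor(grab_frame('side')["img"],cv2.COLOR_BGR2GRAY)[195:255,285:335].astype(np.float32))
w=cv2.createHanningWindow((50,60),cv2.CV_32F)
print([tuple(round(v,2) for v in cv2.phaseCorrelate(g[0],x,w)[0]) for x in g[1:]])
print([int((np.abs(x-g[0])>14).sum()) for x in g[1:]], t[0],t[-1])
E
python3 sw.py
```

```text
[(0.03, -0.04), (0.06, 0.13), (-0.31, 0.24), (0.21, -0.21), (-0.61, 0.77), (-1.25, -0.19), (0.01, 0.57), (-0.97, -0.28), (0.13, -0.06), (-1.38, 0.26), (-0.46, -0.93), (0.86, -2.18), (-0.76, 0.58), (-16.57, 7.39), (-1.01, 4.25), (0.0, 1.07), (16.29, -2.38), (-34.89, -17.89), (1.68, -1.56)]
[1977, 1977, 1978, 1974, 1976, 1972, 1973, 1973, 1974, 1977, 1977, 1970, 1973, 1971, 1976, 1974, 1976, 1971, 1979] 39.35 40.3
```

```bash
sed -i 's/phaseCorrelate(g\[0\],x,w)/phaseCorrelate(g[0].copy(),x.copy(),w)/' sw.py; python3 sw.py
```

```text
[(0.01, -0.14), (-0.06, -0.14), (-0.02, -0.09), (0.14, 0.01), (-0.01, -0.15), (0.14, -0.05), (0.06, 0.24), (0.1, -0.09), (0.02, 0.01), (-0.07, 0.02), (-0.01, 0.03), (0.1, -0.08), (0.09, 0.12), (0.05, -0.06), (0.11, -0.07), (0.02, -0.08), (0.07, 0.11), (-0.06, -0.05), (0.07, -0.05)]
[0, 0, 0, 0, 0, 0, 0, 0, 0, 0, 0, 0, 0, 0, 0, 0, 0, 0, 0] 40.35 41.3
```

```bash
python3 -c "
from h import *
print(sign_off())"
```

```text
the job is handed in; nothing more can be done
None
```

The skillet hangs by its hole on the S-hook over the middle of the bar, at rest with the gripper clear, and I handed the job in at about 41 s; the hand-in returned no verdict, and the rim's height (about 20 mm) is calculated rather than measured.

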